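# Gauge the middle rock slab with a slip-clutch thickness gauge

### The arm

A 7-joint arm with a two-finger parallel gripper is mounted at the origin on the work surface; the furniture and walls round the work are solid. World frame = base frame: x ahead of the robot, y to its left, z up, the work surface at z = 0. Lengths are in m, angles in rad, forces in N, time in s.
With the tool pointing down it reaches from about 0.425 to 0.8 m from the base axis. Payload 8.3 kg.
Tool frame: the origin (TCP) lies between the finger pads; the fingertips stand 8 mm ahead of it and the grasp point (between the pads) lies 11 mm behind it (robot.tip_extent is the distance from the TCP to the fingertips, in m); z points along the fingers, y is the direction in which the jaws open and shut (so a half turn about z gives the same grasp; the last joint's range is limited). The gripper opens to 85 mm and grips with 20 to 120 N. Pads are 22 mm wide; open, the fingers measure 114 mm over their backs; the gripper's body (76 mm by 85 mm) begins 54 mm behind the grasp point. The pads swing forward as they close: fully open they stand 13 mm farther back than shut.
Start: joints at [1.1, 0.383, 0.016, 1.37, -0.006, 1.388, -0.046], TCP at [0.248, -0.574, 0.239] pointing down, gripper open.
Joint ranges: [-2.95, 2.95], [-0.25, 2.06], [-1.52, 1.56], [0.18, 2.33], [-1.44, 4.58], [0.02, 2.06], [-3.01, 3.01]. Speed limits (rad/s): [2.39, 2.39, 3.01, 3.01, 3.14, 3.14, 3.14].

### API

Orientations are given as a rotation vector (axis times angle).
In Python, from rig import robot, read_camera, finish_job, recognise, place_of gives the robot as it stands. The module is installed in compiled form; this text tells all that it offers.
- The arm moves only by the tool jog_arm, never from a script. Its argument "steps" is a list of rows, each an object with "translation": the shift along the tool's x, y, z each as a share of 400 mm, from -1 to 1, a list of three; "dr": the turn, a rotation vector about the tool's x, y, z each as a share of 90 degrees, from -1 to 1, a list of three. In form: [{"translation": [dx, dy, dz], "dr": [ax, ay, az]}, ...]. A call has 1 to 20 rows; each row shifts and turns the pose as measured when the row begins, along the tool's axes as they then stand; what a row does not reach is not made up. A row lasts 1/10 s, in which the tool goes at most 50 mm and 8.59 degrees, less where a joint would pass 70% of its speed; a pose out of reach is approached as far as the arm can. A call with a number of a shift or a turn outside -1 to 1 is refused whole. A call with a gripper value outside its range is refused whole. "jaw" is the opening, from -1 (shut) to 1 (fully open), set as the call begins (left out, the last holds). The fingers move at their own pace and stop on an object; "force" is the grip in N (left out, the last holds). Time passes only in rows, so rows that do not move let the fingers close. It gives the time, the measured TCP pose, the force and the opening at its end, in the units of the state.
- robot.sense(): the state, without advancing time (a new reading comes with each control period).
- read_camera(name): name is "scene" or "top" or "wrist"; returns a dict with "frame" (480x640x3 uint8, red, green, blue), "range_z" (480x640 float32, m along the optical axis (not along the pixel's ray), 0 where there is no reading), "mtx" (3x3 intrinsics, pixels), "xyz" and "rotation" of the camera in the world; the wrist camera has in their place "mount" (4x4, takes a point from camera to tool coordinates, whose origin is the TCP and whose axes are the flange's). Camera axes: x right, y down, z forward; pixel columns grow to the right and rows downward; lengths in m; the calibration is good to about 2 mm. A picture is of the moment at which its call begins: read the wrist's pose just before it.
- finish_job(): hands the job in, once; it reports no verdict.
Trained networks look in a picture, given as the dict that the camera call returned (one of the last four; its "shot" number tells which), for a name from the list of things; names that differ only in an ending like _2 or _b are one class to them, and where a whole thing is asked for, a point or a joint stands for the part that bears it (a point fixed in the world has none). Each returns a list of dicts, best first, with "p" (0 to 1); they miss things now and then, are a little off and sometimes report something else, mostly with a low value. They report only what shows in the picture. A call takes as long as a camera call.
- recognise(picture, target): "location" ([x, y, z] in m, in world coordinates, good to about 4 mm: the middle of the surface that is visible of it).
- place_of(picture, target): "location" ([x, y, z] in m, in world coordinates, good to about 4 mm: a listed point, or the origin of a listed thing).
The state is a dict: "clock": time; "q": joint angles; "qd": joint speeds; "effort": joint torques, N m; "eef_pos": TCP position; "eef_rot": TCP orientation; "ft_force": force on the tool from outside, world axes, zero at the start; "torque": the same for the moment, N m; "opening": finger opening in m.
Only numpy, scipy, OpenCV 4.12 (cv2) and the standard library are available. Lean on these libraries where they do the work, as an engineer would, in place of code of your own. Each camera call takes 0.05 s, during which the arm holds its last target. There are 200 camera calls.

### The job

Measure the dark green slab, the middle one of the stack of three: lift the white marble slab off, lay the green slab flat on the gauge's steel table with one end well under the spindle, and put the marble slab squarely back on the red slab. Then turn the black ribbed clutch knob on top of the gauge clockwise until it slips for the first time, stop there and let go, so that the green slab stays held by the spindle. Do not drop a slab, do not keep turning the slipping clutch, and leave the other things on the bench alone.

Things in the scene. Friction and masses are not known exactly. Their poses are not given: they have to be found in the camera images.
- gauge: bench thickness gauge, fixed grey-green casting. Origin on the bench below the vertical spindle axis, z up; open front with the table toward -x, column on +x (from x 40 mm). Base plate x -107 to 83, y -44 to 44, 14 mm high. A round head (radius 20.5, z 80 to 114 mm) carries the spindle, a 14 mm steel rod that only moves up and down; its flat tip starts 57 to 62 mm above the bench
- anvil_point (a point): point on the top face of the gauge's steel table straight below the spindle, 34 mm above the bench. The table is 40 mm wide, narrower than a slab, and runs from 101 mm in front of this point (gauge -x) to 29 mm behind it; same axes as the gauge
- knob_grip (a point): on the axis of the black ribbed clutch knob (32 mm across, z 133 to 167 mm; aluminium sleeve 27 mm across under it), z 152 mm: grip here from above. It turns in place; clockwise from above lowers the spindle 5 mm per rad. Free turning takes 0.14 N m; with the spindle on something the torque climbs to 0.28 N m, where the clutch slips at that torque. The screw stays where it is left
- clutch (a joint): how far the knob has slipped round on the sleeve below it, rad, clockwise from above positive; 0 at the start, when the red lines on knob and sleeve meet; stays there while knob and sleeve turn together
- slab_top_centre (a point): white marble sawn rock slab, 140 x 46 x 14 mm, about 240 g, with a small white paint patch near one end of its top; point at its centre, x along the 140 mm length, y across, z up. Lies on the green slab at the start
- slab_mid_centre (a point): dark green sawn rock slab, 140 x 46 x 14 mm, about 240 g, with a small white paint patch near one end of its top; point at its centre, x along the 140 mm length, y across, z up. Middle of the stack at the start
- slab_low_centre (a point): dull red sawn rock slab, 140 x 46 x 14 mm, about 240 g, with a small white paint patch near one end of its top; point at its centre, x along the 140 mm length, y across, z up. Bottom of the stack, on the bench
- board_top (a point): softwood offcut lying loose on the bench, 104 mm (its x) by 185 mm (its y), 18 mm thick, a handy place to rest a slab meanwhile; point at the centre of its top face
- petri_centre (a point): glass petri dish, 62 mm across, 14 mm high; bystander, point at its centre
- vial_centre (a point): corked glass vial lying on its side, 68 x 19 mm; bystander, point at its centre
- lens_centre (a point): folding pocket lens, 45 x 28 x 12 mm; bystander, point at its centre
- bung_centre (a point): red rubber bung, 30 mm across, 26 mm high; bystander, point at its centre
- jar_black_centre (a point): specimen jar with black lid, 44 mm across, 74 mm high; bystander, point at its centre
- jar_cream_centre (a point): specimen jar with cream lid, 50 mm across, 70 mm high; bystander, point at its centre
- grinder: tall cream hand grinder, fixed on the bench right of the stack, an obstacle: round foot about 275 mm across, up to 515 mm high with its hopper; blue drive knob at 320 to 385 mm height on its left (+y) side, reaching 165 mm from the origin. Origin under its foot. An arm that starts on its right must go round or over it
- gas_a: tall covered glass jar, fixed, 116 mm across, 286 mm high, at the back; origin under its foot. Another like it stands in the back left corner, and a 258 mm tall glass jar with a funnel mouth near the left edge

How it is judged:
At the end, for the whole second after the job is handed in: Green slab flat on the gauge table, spindle 8 mm or more inside its edges and pressing it (over 12 N on the table); clutch slipped between 0.06 and 0.8 rad; marble slab flat on the red one within 15 mm and 0.2 rad; red slab within 40 mm of its start; all at rest (contact force between gauge_c2 and slab_mid above 12 N and value of joint clutch between 0.06 and 0.8 rad and x of anvil_point in the frame of slab_mid_centre between -0.062 and 0.062 m and y of anvil_point in the frame of slab_mid_centre between -0.015 and 0.015 m and angle between slab_mid_centre's own z axis and vertical below 0.06 rad and linear speed of each of slab_mid, slab_top below 0.01 m/s and horizontal distance between slab_top_centre and slab_low_centre below 0.015 m and angle between the x axis of slab_top_centre and the x axis of slab_low_centre, either way round below 0.2 rad and z of slab_top_centre in the frame of slab_low_centre between 0.011 and 0.017 m and angle between slab_top_centre's own z axis and vertical below 0.05 rad and distance of slab_low_centre from where it was at the start of the episode below 0.04 m); the robot touches nothing.
It fails at once if the clutch is kept slipping past 0.8 rad (45 degrees) (value of joint clutch above 0.8 rad).
It fails at once if a slab is dropped or thrown (faster than 1.1 m/s) (linear speed of any of slab_low, slab_mid, slab_top above 1.1 m/s).
It fails at once if a bystander is pushed more than 30 mm (distance of any of petri_centre, vial_centre, lens_centre, bung_centre, jar_black_centre, jar_cream_centre from where it was at the start of the episode above 0.03 m).
It also fails if it takes over 72 s, if anything falls off the work surface, if the arm or the gripper's body presses on something with over 40 N, if the wrist force passes 120 N, or if a joint passes its speed limit or range.

## Working session

There is one attempt and no reset: what is moved stays moved. The work goes in short steps, Python scripts to look and compute and a tool call to move; the robot and the scene stay as the last step left them, time stands still between calls to the robot, and variables do not carry over. Pictures are saved under pics/ and viewed, about 8 in all and at most 12, crops included, and the job is handed in when it is done.

Besides the shell and the picture viewer there is one more tool, called as name([rows], argument=value, ...), one row to a line, values as JSON. jog_arm: Moves the arm, as the interface text tells. Shift numbers are shares of 400 mm and turn numbers shares of 90 degrees, none past 1 either way. Its arguments: {"type":"object","properties":{"steps":{"type":"array"},"jaw":{"type":"number"},"force":{"type":"number"}},"required":["steps"]}

```bash
mkdir -p pics; cat > h.py <<'E'
import numpy as np, cv2
from rig import robot, read_camera, finish_job, recognise, place_of
from scipy.spatial.transform import Rotation as R
def save(p,n): cv2.imwrite('pics/'+n,cv2.cvtColor(p['frame'],cv2.COLOR_RGB2BGR))
def cloud(p):
    v,u=np.mgrid[:480,:640]; z=p['range_z']; K=p['mtx']
    c=np.stack([(u-K[0,2])/K[0,0]*z,(v-K[1,2])/K[1,1]*z,z],-1)
    if 'mount' in p:
        s=p['s']; M=p['mount']; t=c@M[:3,:3].T+M[:3,3]
        return t@R.from_rotvec(s['eef_rot']).as_matrix().T+np.array(s['eef_pos'])
    rot=np.array(p['rotation']); rot=rot if rot.shape==(3,3) else R.from_rotvec(rot).as_matrix()
    return c@rot.T+np.array(p['xyz'])
def shot(n):
    s=robot.sense(); p=read_camera(n); p['s']=s; return p
E
python3 - <<'E'
from h import *
s=robot.sense(); print(s); print(R.from_rotvec(s['eef_rot']).as_matrix().round(3), robot.tip_extent)
a=shot('top'); b=shot('scene'); save(a,'top.png'); save(b,'scene.png')
print(a['xyz'],a['rotation'],b['xyz'])
for n in ['gauge','anvil_point','knob_grip','slab_top_centre','slab_mid_centre','slab_low_centre','board_top','petri_centre','vial_centre','lens_centre','bung_centre','jar_black_centre','jar_cream_centre','grinder','gas_a']:
    print(n,*[[(np.round(d['location'],3).tolist(),round(d['p'],2)) for d in place_of(p,n)[:2]] for p in (a,b)])
E
```

```text
{'clock': 0.0, 'q': array([ 1.1001237 ,  0.38423378,  0.01638264,  1.371173  , -0.00632913,
        1.38821131, -0.04651695]), 'qd': array([ 2.88150596e-04,  5.98080742e-04,  2.08145095e-05,  1.90730675e-03,
       -1.83377253e-04, -2.90560874e-04, -1.28533395e-03]), 'effort': array([ 5.29009174e-05, -6.27600074e+01,  8.44539329e-01, -3.71822548e+01,
        1.66056171e-02,  1.44747688e-02, -1.31339795e-05]), 'eef_pos': array([ 0.24769253, -0.57327947,  0.23827312]), 'eef_rot': array([-3.07461681e+00, -6.35758895e-01,  6.45447597e-04]), 'ft_force': array([ 0.50391289, -0.83135763, -0.05542556]), 'torque': array([-0.05628863, -0.06535383,  0.04756118]), 'opening': 0.08557797052030151}
[[ 0.918  0.397 -0.001]
 [ 0.397 -0.918  0.002]
 [-0.    -0.002 -1.   ]] 0.008
[0.3645681  0.02984293 1.1926468 ] [-2.11321891  2.16235126 -0.16264359] [-0.4069909  -0.73657461  0.88940352]
gauge [([0.577, 0.274, -0.002], 0.71)] [([0.582, 0.27, -0.003], 0.97)]
anvil_point [([0.581, 0.276, 0.035], 0.76)] [([0.58, 0.28, 0.034], 0.88), ([0.704, -0.198, -0.0], 0.6)]
knob_grip [([0.579, 0.273, 0.152], 0.77)] 
[... 449 characters left out ...]
ri_centre [([0.336, 0.081, 0.012], 0.92)] [([0.341, 0.08, 0.003], 0.56)]
vial_centre [([0.376, 0.218, 0.012], 0.56)] [([0.374, 0.216, 0.013], 0.72)]
lens_centre [([0.359, -0.172, 0.005], 0.55), ([0.425, 0.345, 0.014], 0.39)] [([0.357, -0.173, 0.005], 0.7), ([0.584, 0.278, 0.032], 0.68)]
bung_centre [([0.422, 0.347, 0.01], 0.42)] [([0.703, -0.201, -0.002], 0.74), ([0.425, 0.346, 0.013], 0.57)]
jar_black_centre [([0.487, 0.404, 0.034], 0.68), ([0.58, 0.274, -0.002], 0.37)] [([0.49, 0.402, 0.036], 0.54)]
jar_cream_centre [([0.692, -0.315, 0.036], 0.9)] [([0.339, 0.08, 0.003], 0.28)]
grinder [] [([0.583, 0.276, 0.034], 0.73)]
gas_a [([0.703, -0.196, -0.002], 0.71)] [([0.704, -0.198, 0.0], 0.84)]
```

View pics/top.png

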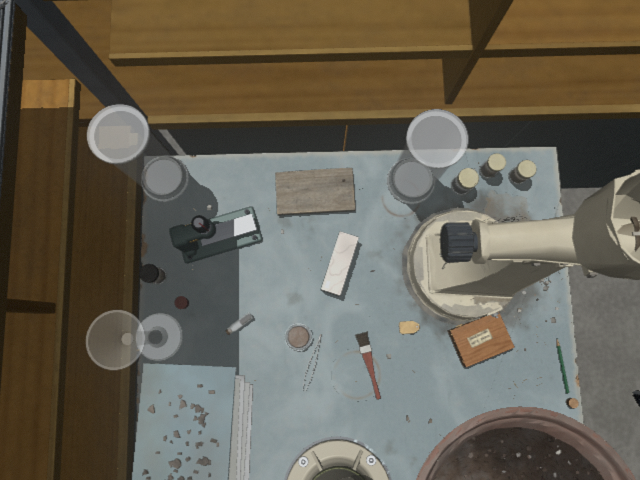

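View pics/scene.png

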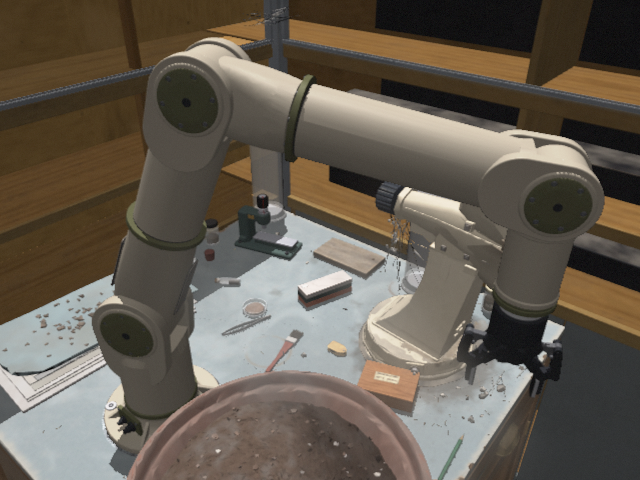

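The top view shows the stack at about (340,265), the gauge knob at (201,224) with the table running right to (247,226), the board at (315,190), and the grinder at (460,260). In the scene view the arm is on the right of the grinder. Next I fit the slab, gauge and grinder from depth.

```bash
cat >> h.py <<'E'
def rect(P):
    (c,(w,h),a)=cv2.minAreaRect((P[:,:2]*1000).astype(np.float32))
    if w<h: w,h,a=h,w,a+90
    return np.round(c,1),round(w,1),round(h,1),round(a,1),np.median(P[:,2]).round(4),len(P)
def sel(C,c,r,z0,z1): 
    return C[(np.hypot(C[...,0]-c[0],C[...,1]-c[1])<r)&(C[...,2]>z0)&(C[...,2]<z1)]
E
python3 - <<'E'
from h import *
a=shot('top'); C=cloud(a)
print('stack',rect(sel(C,(.509,-.016),.1,.034,.055)))
print('table',rect(sel(C,(.57,.22),.1,.030,.038)))
print('base',rect(sel(C,(.58,.27),.13,.009,.019)))
print('knob',rect(sel(C,(.58,.274),.04,.155,.175)))
print('board',rect(sel(C,(.685,.037),.13,.014,.023)))
print('funnel',rect(sel(C,(.4,.45),.1,.2,.3)))
b=shot('scene'); D=cloud(b)
P=np.r_[C.reshape(-1,3),D.reshape(-1,3)]
print('grinder foot'); 
H=np.zeros((20,22),int)
for x,y,z in P:
    i=int(x//.05)+2; j=int((.1-y)//.05)
    if 0<=i<20 and 0<=j<22: H[i,j]=max(H[i,j],int(z*1000))
print('cols y from .1 to -1'); 
for i in range(19,-1,-1): print(round((i-2)*.05,2),H[i])
E
```

```text
stack (array([505.8, -17.5]), 140.6, 45.9, 160.7, np.float64(0.0434), 1246)
table (array([585.1, 250. ]), 152.8, 44.3, 109.2, np.float64(0.035), 694)
base (array([603. , 263.8]), 188.2, 150.2, 100.9, np.float64(0.0149), 1186)
knob (array([580.8, 274.1]), 33.6, 31.9, 24.6, np.float64(0.1679), 217)
board (array([682.4,  35.6]), 184.6, 105.0, 92.2, np.float64(0.0187), 3138)
funnel (array([373.8, 466.6]), 198.6, 136.4, 58.4, np.float64(0.2346), 4082)
grinder foot
cols y from .1 to -1
0.85 [528 528 528 528 528 527 528 702 701 528 528 527 527 524   3   3   2   3
   0   0   0   0]
0.8 [0 0 0 0 0 0 0 0 0 0 0 0 0 0 0 0 0 0 0 0 0 0]
0.75 [  9   7   8   8  10 290 291   0   7   6   6   7   8   1   0   0   0   0
   0   0   0   0]
0.7 [ 25  26  24  22 290 292 292 288  76  81  71  70   7   4   0   0   0   0
   0   0   0   0]
0.65 [ 25  26  25  23 292 291 294 285  77  48  71  69   6   3   0   0   0   0
   0   0   0   0]
0.6 [ 24  26  26  22   8 290 290  63  61  58  10   8  10   3   0   0   0   0
   0   0   0   0]
0.55 [  9   8  51  47   8  60  82  64 269 511 513 448   7   2   0   0   0   0
   0   0 
[... 573 characters left out ...]
   0   0   0
   0   0   0   0]
0.2 [ 11   7   9  15   8   8   7   8   7   7 660 659 652 644 639   0   0   0
   0   0   0   0]
0.15 [  7   7   6   8  10 163 140 141 681 681 674 663 651 644 618   0   0   0
   0   0   0   0]
0.1 [ 17  19  21  15 729 728 709 704 703 684 672 652 139 130   0   0   0   0
   0   0   0   0]
0.05 [ 30 140 274 385 729 729 716 706 702 672  90  97 137 139   0   0   0   0
   0   0   0   0]
0.0 [ 53  57 486 591 706 730 726 671 102 100  91  96 106   0   0   0   0   0
   0   0   0   0]
-0.05 [ 17 372 485 584 712 717 106 107 107 100   0   0   0   0   0   0   0   0
   0   0   0   0]
-0.1 [ 20 314 320 301 138 138 108 108 106   0   0   0   0   0   0   0   0   0
   0   0   0   0]
```

jog_arm([
  {"translation": [0,0,-0.055],"dr": [0,0,-0.0954]},
  {"translation": [0,0,-0.055],"dr": [0,0,-0.0954]},
  {"translation": [0,0,-0.055],"dr": [0,0,-0.0954]},
  {"translation": [0,0,-0.055],"dr": [0,0,-0.0954]},
  {"translation": [0,0,-0.055],"dr": [0,0,-0.0954]},
  {"translation": [0,0,-0.055],"dr": [0,0,-0.0954]},
  {"translation": [0,0,-0.055],"dr": [0,0,-0.0954]},
  {"translation": [0,0,-0.055],"dr": [0,0,-0.0954]},
  {"translation": [0,0,-0.055],"dr": [0,0,-0.0954]},
  {"translation": [0,0,-0.055],"dr": [0,0,-0.0954]},
  {"translation": [0,0,-0.055],"dr": [0,0,-0.0954]},
  {"translation": [0,0,-0.055],"dr": [0,0,-0.0954]},
  {"translation": [0,0,-0.055],"dr": [0,0,-0.0954]},
  {"translation": [0,0,-0.055],"dr": [0,0,-0.0954]},
  {"translation": [0,0,-0.055],"dr": [0,0,-0.0954]},
  {"translation": [0,0,-0.055],"dr": [0,0,-0.0954]},
])

```text
clock: 3.3
eef_pos: [0.2411, -0.556, 0.545]
eef_rot: [0.637, 3.053, -0.049]
ft_force: [-0.0, -0.3, 0.3]
opening: 0.0856
```

```bash
cat >> h.py <<'E'
def go(x,y,z,psi,row=.036,deg=7.5,pre=True):
    """print tool-frame shift (shares) and turn to reach a tool-down pose with yaw psi (deg)"""
    s=robot.sense(); M=R.from_rotvec(s['eef_rot']).as_matrix(); p=np.array(s['eef_pos'])
    t=M.T@(np.array([x,y,z])-p)/.4
    c,n=np.cos(np.radians(psi)),np.sin(np.radians(psi))
    T=np.array([[c,n,0],[n,-c,0],[0,0,-1.]])
    dr=R.from_matrix(M.T@T).as_rotvec()/(np.pi/2)
    print('pos',p.round(4),'yaw',np.degrees(np.arctan2(M[1,0],M[0,0])).round(1),'q',s['q'].round(2),'shift',t.round(4),'mm',np.linalg.norm(t*400).round(),'dr',dr.round(4),'F',s['ft_force'].round(1),'T',s['torque'].round(2),'open',s['opening'].round(4),'t',s['clock'])
E
python3 -c "
from h import *
go(.45,-.05,.58,160.7)"
```

```text
Traceback (most recent call last):
  File "h.py", line 28, in go
    print('pos',p.round(4),'yaw',np.degrees(np.arctan2(M[1,0],M[0,0])).round(1),'q',s['q'].round(2),'shift',t.round(4),'mm',np.linalg.norm(t*400).round(),'dr',dr.round(4),'F',s['ft_force'].round(1),'T',s['torque'].round(2),'open',s['opening'].round(4),'t',s['clock'])
                                                                                                                                                                                                                                      ^^^^^^^^^^^^^^^^^^
AttributeError: 'float' object has no attribute 'round'
```

```bash
sed -i "s/s\['opening'\].round(4)/round(s['opening'],4)/" h.py
python3 -c "
from h import *
go(.45,-.05,.58,160.7)"
```

```text
pos [ 0.2411 -0.556   0.545 ] yaw 156.4 q [ 1.    0.44  0.24  0.62 -0.12  2.05  2.32] shift [ 0.0242  1.3656 -0.1241] mm 549.0 dr [-0.0174  0.0177 -0.0475] F [-0.  -0.3  0.3] T [-0.01 -0.05 -0.03] open 0.0856 t 3.3
```

jog_arm([
  {"translation": [0,0.11,0],"dr": [0,0,0]},
  {"translation": [0,0.11,0],"dr": [0,0,0]},
  {"translation": [0,0.11,0],"dr": [0,0,0]},
  {"translation": [0,0.11,0],"dr": [0,0,0]},
  {"translation": [0,0.11,0],"dr": [0,0,0]},
  {"translation": [0,0.11,0],"dr": [0,0,0]},
  {"translation": [0,0.11,0],"dr": [0,0,0]},
  {"translation": [0,0.11,0],"dr": [0,0,0]},
])

```text
clock: 4.1
eef_pos: [0.3807, -0.2257, 0.5338]
eef_rot: [0.641, 3.052, -0.057]
ft_force: [1.3, 0.1, 0.1]
opening: 0.0854
```

```bash
python3 -c "
from h import *
go(.47,-.04,.25,160.7)"
```

```text
pos [ 0.3807 -0.2257  0.5338] yaw 156.3 q [ 0.47  0.01 -0.04  1.17  0.03  1.94  1.61] shift [0.0029 0.537  0.6933] mm 351.0 dr [-0.0208  0.018  -0.049 ] F [1.3 0.1 0.1] T [-0.05  0.01  0.03] open 0.0854 t 4.1
```

jog_arm([
  {"translation": [0,0.108,0.02],"dr": [-0.004,0.0036,-0.01]},
  {"translation": [0,0.108,0.02],"dr": [-0.004,0.0036,-0.01]},
  {"translation": [0,0.108,0.03],"dr": [-0.004,0.0036,-0.01]},
  {"translation": [0,0.108,0.05],"dr": [-0.004,0.0036,-0.01]},
  {"translation": [0,0.108,0.08],"dr": [-0.004,0.0036,-0.01]},
  {"translation": [0,0,0.1],"dr": [0,0,0]},
  {"translation": [0,0,0.1],"dr": [0,0,0]},
  {"translation": [0,0,0.1],"dr": [0,0,0]},
  {"translation": [0,0,0.1],"dr": [0,0,0]},
  {"translation": [0,0,0.06],"dr": [0,0,0]},
  {"translation": [0,0,0],"dr": [0,0,0]},
])

```text
clock: 5.2
eef_pos: [0.463, -0.0121, 0.2613]
eef_rot: [0.493, 3.095, 0.001]
ft_force: [-0.4, 0.2, -0.5]
opening: 0.0852
```

```bash
python3 - <<'E'
from h import *
w=shot('wrist'); save(w,'w1.png'); C=cloud(w)
t=sel(C,(.506,-.017),.1,.036,.05); print('marble',rect(t)); 
m=sel(C,(.506,-.017),.1,.016,.027); print(len(m))
go(.506,-.0175,.12,160.7); print(w['mount'].round(3))
E
```

```text
marble (array([505.9, -18.1]), 140.6, 46.1, 160.6, np.float64(0.0413), 7031)
109
pos [ 0.4638 -0.012   0.2632] yaw 161.9 q [ 0.24  0.03 -0.29  1.75  0.01  1.36  1.2 ] shift [-0.1011  0.0189  0.3589] mm 149.0 dr [0.0016 0.006  0.0132] F [-1.1 -0.  -0.3] T [ 0.03  0.02 -0.02] open 0.0855 t 5.25
[[-0.001 -0.947 -0.322  0.083]
 [ 1.    -0.    -0.001  0.   ]
 [ 0.001 -0.322  0.947 -0.134]
 [ 0.     0.     0.     1.   ]]
```

View pics/w1.png

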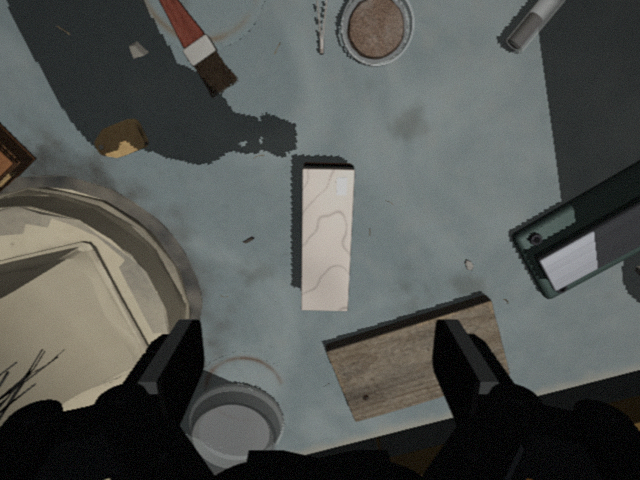

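The wrist view shows the marble slab at (325,238) with the fingers at bottom left and right. The measured fit is 140.6 x 46.1 mm with its top at 41 mm, as it should be. Going down.

jog_arm([
  {"translation": [-0.0202,0.004,0.08],"dr": [0,0.001,0.003]},
  {"translation": [-0.0202,0.004,0.08],"dr": [0,0.001,0.003]},
  {"translation": [-0.0202,0.004,0.08],"dr": [0,0.001,0.003]},
  {"translation": [-0.0202,0.004,0.08],"dr": [0,0.001,0.003]},
  {"translation": [-0.0202,0.004,0.08],"dr": [0,0.001,0.003]},
  {"translation": [0,0,0.05],"dr": [0,0,0]},
  {"translation": [0,0,0.04],"dr": [0,0,0]},
  {"translation": [0,0,0.02],"dr": [0,0,0]},
  {"translation": [0,0,0],"dr": [0,0,0]},
])

```text
clock: 6.15
eef_pos: [0.5257, -0.0188, 0.0733]
eef_rot: [0.532, 3.062, 0.009]
ft_force: [-0.5, -0.3, 0.6]
opening: 0.0855
```

```bash
python3 -c "
from h import *
go(.506,-.018,.037,160.6)"
```

```text
pos [ 0.5257 -0.0188  0.0733] yaw 160.3 q [ 0.21  0.31 -0.27  1.87  0.11  0.94  1.11] shift [ 0.0501 -0.0157  0.0891] mm 41.0 dr [ 0.0074  0.0207 -0.0035] F [-0.5 -0.3  0.6] T [-0.    0.01 -0.  ] open 0.0855 t 6.15
```

jog_arm([
  {"translation": [0.03,-0.008,0.01],"dr": [0.007,0.02,-0.003]},
  {"translation": [0.02,-0.008,0.02],"dr": [0,0,0]},
  {"translation": [0,0,0],"dr": [0,0,0]},
])

```text
clock: 6.45
eef_pos: [0.5057, -0.0182, 0.0636]
eef_rot: [0.53, 3.093, 0.001]
ft_force: [0.0, 0.5, 0.0]
opening: 0.0857
```

```bash
python3 -c "
from h import *
go(.506,-.018,.037,160.6)"
```

```text
pos [ 0.5057 -0.0182  0.0636] yaw 160.6 q [ 0.21  0.31 -0.28  1.9   0.1   0.94  1.12] shift [-0.0003  0.0006  0.0666] mm 27.0 dr [ 0.0007  0.0021 -0.0004] F [0.  0.5 0. ] T [-0.    0.01  0.02] open 0.0857 t 6.45
```

Aligned. I go down the rest of the way and close.

jog_arm([
  {"translation": [0,0,0.03],"dr": [0,0.001,0]},
  {"translation": [0,0,0.027],"dr": [0,0.001,0]},
  {"translation": [0,0,0.01],"dr": [0,0,0]},
  {"translation": [0,0,0],"dr": [0,0,0]},
])

```text
clock: 6.85
eef_pos: [0.5059, -0.0183, 0.0352]
eef_rot: [0.53, 3.095, 0.002]
ft_force: [-1.0, 0.0, 0.4]
opening: 0.0852
```

jog_arm([
  {"translation": [0,0,0],"dr": [0,0,0]},
  {"translation": [0,0,0],"dr": [0,0,0]},
  {"translation": [0,0,0],"dr": [0,0,0]},
  {"translation": [0,0,0],"dr": [0,0,0]},
  {"translation": [0,0,0],"dr": [0,0,0]},
  {"translation": [0,0,0],"dr": [0,0,0]},
], jaw=-1, force=50)

```text
clock: 7.45
eef_pos: [0.5063, -0.0181, 0.0355]
eef_rot: [0.53, 3.095, 0.002]
ft_force: [-0.6, -0.1, -0.7]
opening: 0.0447
```

```bash
python3 -c "
from h import *
go(.506,-.018,.037,160.6)"
```

```text
pos [ 0.5063 -0.0181  0.0355] yaw 160.6 q [ 0.2   0.35 -0.27  1.92  0.12  0.88  1.11] shift [ 0.0007  0.0001 -0.0037] mm 2.0 dr [ 0.001   0.001  -0.0004] F [-0.6 -0.1 -0.7] T [ 0.04 -0.08  0.04] open 0.0447 t 7.45
```

jog_arm([
  {"translation": [0,0,-0.01],"dr": [0,0,0]},
  {"translation": [0,0,-0.02],"dr": [0,0,0]},
  {"translation": [0,0,-0.04],"dr": [0,0,0]},
  {"translation": [0,0,-0.05],"dr": [0,0,0]},
  {"translation": [0,0,-0.05],"dr": [0,0,0]},
  {"translation": [0,0,0],"dr": [0,0,0]},
  {"translation": [0,0,0],"dr": [0,0,0]},
])

```text
clock: 8.15
eef_pos: [0.5049, -0.0182, 0.107]
eef_rot: [-0.53, -3.096, -0.001]
ft_force: [-0.2, 0.1, -3.6]
opening: 0.0448
```

```bash
python3 - <<'E'
from h import *
w=shot('wrist'); save(w,'w2.png'); C=cloud(w)
for z0 in np.arange(0,.14,.01): print(round(z0,2),len(sel(C,(.506,-.018),.09,z0,z0+.01)),end='; ')
a=shot('top'); D=cloud(a); print('\nheld',rect(sel(D,(.506,-.018),.09,.08,.15)))
print(rect(sel(D,(.683,.0356),.13,.014,.023)))
go(.683,.036,.12,92)
E
```

```text
0.0 3028; 0.01 10; 0.02 1132; 0.03 0; 0.04 0; 0.05 0; 0.06 0; 0.07 0; 0.08 0; 0.09 0; 0.1 649; 0.11 40696; 0.12 1847; 0.13 2385; 0.14 3302; 
held (array([450.5,  21.9]), 19.3, 9.6, 11.7, np.float64(0.115), 29)
(array([682.6,  35.4]), 184.8, 104.7, 92.4, np.float64(0.0187), 2636)
pos [ 0.5048 -0.0182  0.1065] yaw 160.6 q [ 0.22  0.26 -0.28  1.86  0.08  1.04  1.14] shift [-0.3751  0.2759 -0.0338] mm 187.0 dr [ 0.     -0.0009  0.762 ] F [-0.3  0.5 -2.1] T [ 0.03 -0.05  0.  ] open 0.0448 t 8.25
```

View pics/w2.png

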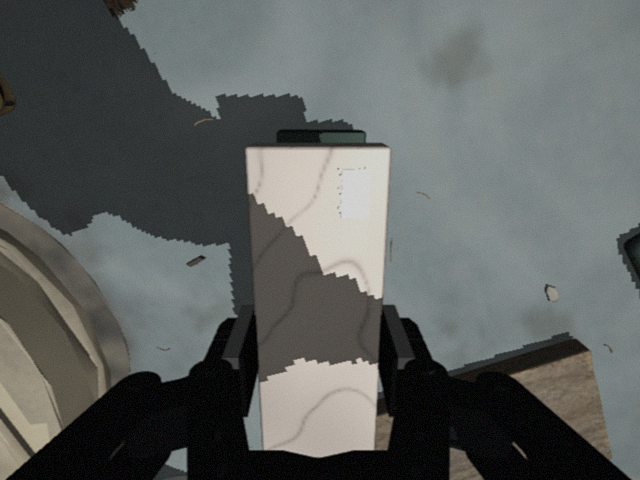

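The wrist view shows the marble held squarely between the pads, and the green slab still below it at (320,137). Carrying it to the board.

jog_arm([
  {"translation": [-0.03,0.02,0],"dr": [0,0,0.03]},
  {"translation": [-0.06,0.04,0],"dr": [0,0,0]},
  {"translation": [-0.075,0.055,0],"dr": [0,0,0]},
  {"translation": [-0.075,0.055,0],"dr": [0,0,0]},
  {"translation": [-0.06,0.05,0],"dr": [0,0,0]},
  {"translation": [-0.03,0.03,0],"dr": [0,0,0]},
  {"translation": [-0.02,0.02,0],"dr": [0,0,0.05]},
  {"translation": [0,0,0],"dr": [0,0,0.08]},
  {"translation": [0,0,0],"dr": [0,0,0.09]},
  {"translation": [0,0,0],"dr": [0,0,0.09]},
  {"translation": [0,0,0],"dr": [0,0,0.09]},
  {"translation": [0,0,0],"dr": [0,0,0.09]},
  {"translation": [0,0,0],"dr": [0,0,0.09]},
  {"translation": [0,0,0],"dr": [0,0,0.08]},
  {"translation": [0,0,0],"dr": [0,0,0.05]},
  {"translation": [0,0,0],"dr": [0,0,0]},
])

```text
clock: 9.85
eef_pos: [0.6685, 0.0304, 0.0751]
eef_rot: [-2.178, -2.224, 0.049]
ft_force: [-1.3, 0.6, -2.1]
opening: 0.0448
```

```bash
python3 -c "
from h import *
go(.683,.036,.03,92)"
```

```text
pos [0.6685 0.0304 0.0751] yaw 91.2 q [-0.08  0.62 -0.02  1.39  0.01  1.17 -0.08] shift [0.0135 0.0413 0.111 ] mm 48.0 dr [-0.0268  0.0009 -0.0087] F [-1.3  0.6 -2.1] T [-0.02 -0.05  0.04] open 0.0448 t 9.85
```

jog_arm([
  {"translation": [0.007,0.02,0],"dr": [-0.02,0,-0.008]},
  {"translation": [0.006,0.02,0.03],"dr": [-0.007,0,0]},
  {"translation": [0,0,0.04],"dr": [0,0,0]},
  {"translation": [0,0,0.025],"dr": [0,0,0]},
  {"translation": [0,0,0],"dr": [0,0,0]},
])

```text
clock: 10.35
eef_pos: [0.6825, 0.0363, 0.0286]
eef_rot: [-2.171, -2.267, 0.009]
ft_force: [0.2, -0.0, -2.5]
opening: 0.0444
```

```bash
python3 -c "
from h import *
go(.683,.036,.026,92)"
```

```text
pos [0.6825 0.0363 0.0286] yaw 92.5 q [-0.09  0.67 -0.02  1.41  0.02  1.06 -0.07] shift [-0.0008  0.0013  0.0064] mm 3.0 dr [-0.0039  0.0012  0.0055] F [ 0.2 -0.  -2.5] T [-0.03  0.03  0.05] open 0.0444 t 10.35
```

jog_arm([
  {"translation": [0,0,0.004],"dr": [-0.004,0,0]},
  {"translation": [0,0,0.003],"dr": [0,0,0]},
  {"translation": [0,0,0],"dr": [0,0,0]},
])

```text
clock: 10.65
eef_pos: [0.6826, 0.0362, 0.0264]
eef_rot: [2.171, 2.269, -0.002]
ft_force: [0.7, -0.3, -2.0]
opening: 0.0447
```

jog_arm([
  {"translation": [0,0,0],"dr": [0,0,0]},
  {"translation": [0,0,0],"dr": [0,0,0]},
  {"translation": [0,0,0],"dr": [0,0,0]},
  {"translation": [0,0,-0.01],"dr": [0,0,0]},
  {"translation": [0,0,-0.05],"dr": [0,0,0]},
  {"translation": [0,0,-0.1],"dr": [0,0,0]},
  {"translation": [0,0,-0.1],"dr": [0,0,0]},
  {"translation": [0,0,0],"dr": [0,0,0]},
], jaw=1)

```text
clock: 11.45
eef_pos: [0.6837, 0.0362, 0.137]
eef_rot: [2.169, 2.267, 0.003]
ft_force: [0.3, 0.6, 1.4]
opening: 0.0855
```

```bash
python3 - <<'E'
from h import *
w=shot('wrist'); C=cloud(w)
print('marble',rect(sel(C,(.6825,.036),.09,.027,.04)))
print('green',rect(sel(C,(.506,-.018),.1,.022,.034)))
# gauge axis: steel table fit + head
a=shot('top'); D=cloud(a); print('green top',rect(sel(D,(.506,-.018),.1,.022,.034)))
for nm,Q in(('w',C),('t',D)): 
    print(nm,'table',rect(sel(Q,(.565,.225),.055,.030,.038)), 'knob',rect(sel(Q,(.58,.274),.03,.155,.175)) if nm=='t' else '', 'base',rect(sel(Q,(.56,.21),.06,.010,.019)))
save(a,'t2.png'); cv2.imwrite('pics/t2c.png',cv2.resize(cv2.imread('pics/t2.png')[160:300,150:290],None,fx=4,fy=4,interpolation=3))
go(.506,-.018,.15,160.6)
E
```

```text
marble (array([682.3,  36.5]), 140.4, 46.1, 92.6, np.float64(0.0316), 15580)
green (array([520.1, -21.9]), 109.1, 47.7, 160.0, np.float64(0.0273), 9729)
green top (array([0., 0.]), 0.0, 0.0, 0.0, np.float64(nan), 0)
w table (array([0., 0.]), 0.0, 0.0, 0.0, np.float64(nan), 0) knob  base (array([586.1, 166.4]), 38.7, 8.0, 2.7, np.float64(0.012), 565)
t table (array([592., 233.]), 106.7, 40.8, 105.4, np.float64(0.0353), 547) knob (array([580.5, 274.1]), 32.4, 32.3, 6.8, np.float64(0.1681), 218) base (array([565.9, 215.6]), 112.4, 43.6, 116.3, np.float64(0.0151), 522)
pos [0.6812 0.036  0.1315] yaw 92.5 q [-0.09  0.57 -0.02  1.33  0.01  1.24 -0.06] shift [-0.1155 -0.4437 -0.0446] mm 184.0 dr [-0.0026 -0.     -0.7562] F [-0.  -0.3 -0.1] T [0.   0.01 0.05] open 0.0854 t 11.55
  return _methods._mean(a, axis=axis, dtype=dtype,
  ret = ret.dtype.type(ret / rcount)
```

View pics/t2c.png

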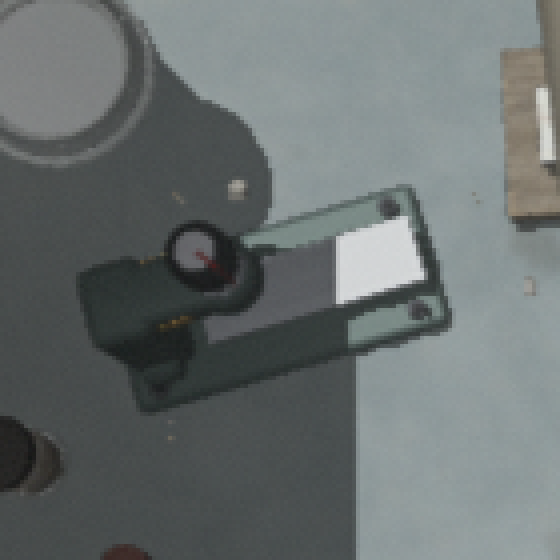

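The crop shows the gauge knob at (200,255) with its red line, and the table running right to (420,245) at about 105° yaw. The wrist camera sits toward tool +x, so I check whether it has a body that could meet the knob.

```bash
python3 - <<'E'
from h import *
b=shot('scene'); s=b['s']; M=R.from_rotvec(s['eef_rot']).as_matrix()
rot=np.array(b['rotation']); rot=rot if rot.shape==(3,3) else R.from_rotvec(rot).as_matrix()
def px(P): c=rot.T@(P-np.array(b['xyz'])); q=b['mtx']@c; return (q[:2]/q[2]).round(),c[2]
for nm,t in(('tcp',[0,0,0]),('cam',[.083,0,-.134]),('mirror',[-.083,0,-.134])):
    u,d=px(M@np.array(t)+s['eef_pos']); i=u.astype(int); print(nm,u,d,b['range_z'][i[1]-2:i[1]+3,i[0]-2:i[0]+3].mean())
    if nm=='tcp': o=i
f=cv2.cvtColor(b['frame'],cv2.COLOR_RGB2BGR)[max(0,o[1]-130):o[1]+50,max(0,o[0]-100):o[0]+100]; print(o[0]-100,o[1]-130)
cv2.imwrite('pics/sc2.png',cv2.resize(f,None,fx=3,fy=3,interpolation=3))
a=shot('top'); D=cloud(a); print(rect(sel(D,(.592,.238),.085,.031,.038)))
E
```

```text
tcp [350. 219.] 1.5307499499239121 1.8085027
cam [326. 167.] 1.501696075384724 2.1797526
mirror [378. 183.] 1.4178187164650613 1.9224036
250 89
(array([588.1, 246.7]), 144.2, 41.0, 106.3, np.float64(0.0351), 655)
```

View pics/sc2.png

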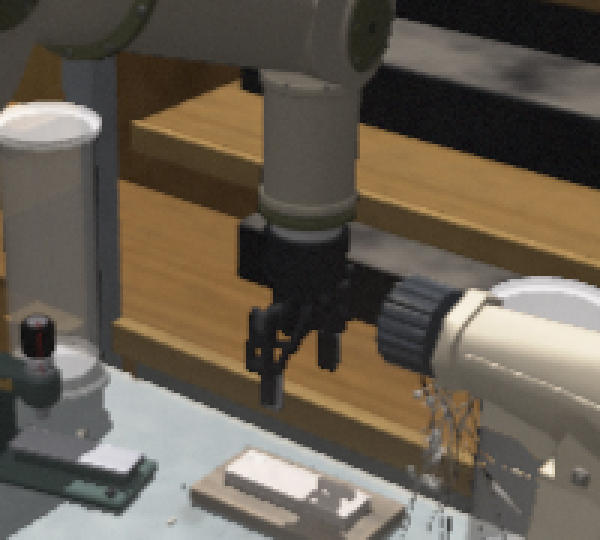

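The crop shows a real camera housing on the gripper's +x side at (250,245). With tool +x toward the spindle it would hit the knob, so I grip the green slab the other way round, with the camera side outward.

jog_arm([
  {"translation": [0,-0.06,-0.03],"dr": [0,0,0]},
  {"translation": [0,-0.06,-0.03],"dr": [0,0,0.04]},
  {"translation": [0,0,0],"dr": [0,0,0.0954]},
  {"translation": [0,0,0],"dr": [0,0,0.0954]},
  {"translation": [0,0,0],"dr": [0,0,0.0954]},
  {"translation": [0,0,0],"dr": [0,0,0.0954]},
  {"translation": [0,0,0],"dr": [0,0,0.0954]},
  {"translation": [0,0,0],"dr": [0,0,0.0954]},
  {"translation": [0,0,0],"dr": [0,0,0.0954]},
  {"translation": [0,0,0],"dr": [0,0,0.0954]},
  {"translation": [0,0,0],"dr": [0,0,0.0954]},
  {"translation": [0,0,0],"dr": [0,0,0.0954]},
  {"translation": [0,0,0],"dr": [0,0,0.0954]},
  {"translation": [0,0,0],"dr": [0,0,0.0954]},
  {"translation": [0,0,0],"dr": [0,0,0.05]},
  {"translation": [0,0,0],"dr": [0,0,0]},
])

```text
clock: 13.25
eef_pos: [0.6146, 0.0321, 0.1246]
eef_rot: [3.077, -0.527, -0.082]
ft_force: [-0.1, 0.1, -0.0]
opening: 0.0852
```

```bash
python3 -c "
from h import *
go(.527,-.025,.15,-19.4)"
```

```text
pos [0.6146 0.0321 0.1246] yaw -19.5 q [-0.35  0.49  0.34  1.51 -0.16  1.22 -1.9 ] shift [-0.1617  0.209  -0.0501] mm 108.0 dr [ 0.0173  0.031  -0.0005] F [-0.1  0.1 -0. ] T [-0.01 -0.02  0.02] open 0.0852 t 13.25
```

jog_arm([
  {"translation": [-0.05,0.06,-0.02],"dr": [0.01,0.02,0]},
  {"translation": [-0.06,0.08,-0.02],"dr": [0.007,0.011,0]},
  {"translation": [-0.05,0.07,-0.01],"dr": [0,0,0]},
  {"translation": [0,0,0],"dr": [0,0,0]},
  {"translation": [0,0,0],"dr": [0,0,0]},
])

```text
clock: 13.75
eef_pos: [0.5205, -0.0271, 0.1396]
eef_rot: [3.096, -0.505, -0.017]
ft_force: [0.6, 0.9, 0.4]
opening: 0.0853
```

```bash
python3 -c "
from h import *
w=shot('wrist'); C=cloud(w)
print('green',rect(sel(C,(.506,-.018),.1,.022,.034)))
go(.5268,-.0253,.050,-19.4)"
```

```text
green (array([505.6, -16.6]), 141.1, 46.2, 160.2, np.float64(0.0273), 13925)
pos [ 0.5206 -0.0275  0.1395] yaw -18.6 q [-0.33  0.25  0.37  1.8  -0.09  1.13 -1.82] shift [ 0.0153 -0.0117  0.2236] mm 90.0 dr [0.0047 0.0064 0.0092] F [-0.1 -0.1 -0.9] T [-0.05 -0.05 -0.03] open 0.0859 t 13.8
```

jog_arm([
  {"translation": [0.0075,-0.006,0.03],"dr": [0.004,0.006,0.009]},
  {"translation": [0.0075,-0.006,0.06],"dr": [0,0,0]},
  {"translation": [0,0,0.07],"dr": [0,0,0]},
  {"translation": [0,0,0.05],"dr": [0,0,0]},
  {"translation": [0,0,0],"dr": [0,0,0]},
])

```text
clock: 14.3
eef_pos: [0.5319, -0.0211, 0.0515]
eef_rot: [3.099, -0.512, 0.001]
ft_force: [0.1, -0.3, -0.4]
opening: 0.0856
```

```bash
python3 -c "
from h import *
go(.5263,-.0246,.022,-19.6)"
```

```text
pos [ 0.5319 -0.0211  0.0515] yaw -18.8 q [-0.31  0.37  0.34  1.86 -0.15  0.93 -1.79] shift [-0.0104  0.0128  0.0738] mm 30.0 dr [ 0.0004 -0.0005  0.0094] F [ 0.1 -0.3 -0.4] T [ 0.04 -0.01 -0.02] open 0.0856 t 14.3
```

jog_arm([
  {"translation": [-0.01,0.0125,0],"dr": [0,0,0.009]},
  {"translation": [0,0,0.02],"dr": [0,0,0]},
  {"translation": [0,0,0.035],"dr": [0,0,0]},
  {"translation": [0,0,0.018],"dr": [0,0,0]},
  {"translation": [0,0,0],"dr": [0,0,0]},
])

```text
clock: 14.8
eef_pos: [0.5285, -0.0238, 0.022]
eef_rot: [3.096, -0.531, 0.006]
ft_force: [-0.7, 0.0, 1.5]
opening: 0.0855
```

```bash
python3 -c "
from h import *
go(.5263,-.0246,.022,-19.6)"
```

```text
pos [ 0.5285 -0.0238  0.022 ] yaw -19.5 q [-0.3   0.41  0.34  1.89 -0.17  0.86 -1.78] shift [-0.0046  0.0036  0.0001] mm 2.0 dr [-0.0002 -0.0022  0.0014] F [-0.7  0.   1.5] T [0.02 0.05 0.03] open 0.0855 t 14.8
```

jog_arm([
  {"translation": [-0.0045,0.0036,0],"dr": [0,0,0]},
  {"translation": [0,0,0],"dr": [0,0,0]},
  {"translation": [0,0,0],"dr": [0,0,0]},
  {"translation": [0,0,0],"dr": [0,0,0]},
  {"translation": [0,0,0],"dr": [0,0,0]},
  {"translation": [0,0,0],"dr": [0,0,0]},
  {"translation": [0,0,0],"dr": [0,0,0]},
], jaw=-1, force=80)

```text
clock: 15.5
eef_pos: [0.5267, -0.0246, 0.0232]
eef_rot: [-3.096, 0.531, -0.008]
ft_force: [-0.4, -0.2, -2.0]
opening: 0.0437
```

jog_arm([
  {"translation": [0,0,-0.01],"dr": [0,0,0]},
  {"translation": [0,0,-0.02],"dr": [0,0,0]},
  {"translation": [0,0,-0.04],"dr": [0,0,0]},
  {"translation": [0,0,-0.06],"dr": [0,0,0]},
  {"translation": [0,0,-0.08],"dr": [0,0,0]},
  {"translation": [0,0,-0.08],"dr": [0,0,0]},
  {"translation": [0,0,-0.04],"dr": [0,0,0]},
  {"translation": [0,0,0],"dr": [0,0,0]},
])

```text
clock: 16.3
eef_pos: [0.5248, -0.0251, 0.1627]
eef_rot: [3.096, -0.533, 0.005]
ft_force: [0.4, 0.1, -2.5]
opening: 0.044
```

```bash
python3 - <<'E'
from h import *
w=shot('wrist'); C=cloud(w); z=w['s']['eef_pos'][2]
print('red',rect(sel(C,(.506,-.018),.1,.009,.02)))
M=R.from_rotvec(w['s']['eef_rot']).as_matrix(); T=(C-w['s']['eef_pos'])@M
t=T[(abs(T[...,1])<.021)&(T[...,0]>-.12)&(T[...,0]<.08)&(T[...,2]>-.02)&(T[...,2]<.02)]
print('x range in tool',np.percentile(t[:,0],[.5,99.5]), 'z fit', np.polyfit(t[:,0],t[:,2],1), len(t))
go(.62,.12,.16,-45)
E
```

```text
red (array([555.5, -34.4]), 45.9, 36.5, 70.5, np.float64(0.0133), 3357)
x range in tool [-0.05328679  0.04798685] z fit [ 0.01346703 -0.0040731 ] 28082
pos [ 0.5245 -0.0251  0.1616] yaw -19.5 q [-0.34  0.23  0.38  1.77 -0.09  1.16 -1.85] shift [ 0.1038 -0.4217  0.004 ] mm 174.0 dr [-1.00e-04 -1.50e-03  2.83e-01] F [ 1.  -0.5 -2.6] T [-0.01 -0.   -0.02] open 0.0438 t 16.35
```

jog_arm([
  {"translation": [0.01,-0.04,0],"dr": [0,0,0]},
  {"translation": [0.02,-0.08,0],"dr": [0,0,0]},
  {"translation": [0.025,-0.1,0],"dr": [0,0,0]},
  {"translation": [0.025,-0.1,0],"dr": [0,0,0]},
  {"translation": [0.025,-0.1,0],"dr": [0,0,0]},
  {"translation": [0.015,-0.06,0],"dr": [0,0,0]},
  {"translation": [0.01,-0.04,0],"dr": [0,0,0.03]},
  {"translation": [0,0,0],"dr": [0,0,0.06]},
  {"translation": [0,0,0],"dr": [0,0,0.08]},
  {"translation": [0,0,0],"dr": [0,0,0.08]},
  {"translation": [0,0,0],"dr": [0,0,0.08]},
  {"translation": [0,0,0],"dr": [0,0,0.08]},
  {"translation": [0,0,0],"dr": [0,0,0.05]},
  {"translation": [0,0,0],"dr": [0,0,0]},
])

```text
clock: 17.75
eef_pos: [0.6377, 0.1744, 0.1307]
eef_rot: [2.67, -1.61, -0.043]
ft_force: [0.3, 0.6, -1.9]
opening: 0.0438
```

```bash
python3 -c "
from h import *
go(.6455,.1615,.16,-60)"
```

```text
pos [0.6377 0.1744 0.1307] yaw -62.2 q [-0.6   0.58  0.43  1.38 -0.25  1.27 -2.8 ] shift [ 0.0367  0.0004 -0.0737] mm 33.0 dr [ 0.0215  0.0079 -0.0241] F [ 0.3  0.6 -1.9] T [-0.02 -0.09 -0.02] open 0.0438 t 17.75
```

jog_arm([
  {"translation": [0.015,0.01,-0.02],"dr": [0.02,0.008,0.02]},
  {"translation": [0.025,0.01,-0.01],"dr": [0,0,0.02]},
  {"translation": [0,0,0],"dr": [0,0,0.02]},
  {"translation": [0,0,0],"dr": [0,0,0]},
])

```text
clock: 18.15
eef_pos: [0.6361, 0.1579, 0.1378]
eef_rot: [2.607, -1.736, -0.009]
ft_force: [-0.6, 0.3, -2.9]
opening: 0.0439
```

```bash
python3 -c "
from h import *
go(.6285,.1554,.08,-68)"
```

```text
pos [0.6361 0.1579 0.1378] yaw -67.3 q [-0.61  0.55  0.46  1.42 -0.24  1.24 -2.87] shift [-0.0017  0.0185  0.1447] mm 58.0 dr [ 0.0066 -0.0003  0.0075] F [-0.6  0.3 -2.9] T [-0.04 -0.01  0.01] open 0.0439 t 18.15
```

jog_arm([
  {"translation": [0,0.018,0.03],"dr": [0.006,0,0.007]},
  {"translation": [0,0,0.06],"dr": [0,0,0]},
  {"translation": [0,0,0.055],"dr": [0,0,0]},
  {"translation": [0,0,0],"dr": [0,0,0]},
])

```text
clock: 18.55
eef_pos: [0.6299, 0.156, 0.0778]
eef_rot: [2.608, -1.751, -0.002]
ft_force: [0.2, -0.1, -2.6]
opening: 0.0439
```

```bash
python3 - <<'E'
from h import *
w=shot('scene'); save(w,'s3.png'); cv2.imwrite('pics/s3c.png',cv2.resize(cv2.imread('pics/s3.png')[180:300,200:360],None,fx=5,fy=5,interpolation=3))
go(.6285,.1554,.0475,-68)
E
```

```text
pos [0.6308 0.1562 0.0795] yaw -67.8 q [-0.6   0.58  0.44  1.51 -0.27  1.11 -2.86] shift [-0.0003  0.0062  0.0801] mm 32.0 dr [-0.0007  0.0002  0.0027] F [-0.  -0.1 -1.7] T [ 0.04 -0.01 -0.01] open 0.0432 t 18.6
```

View pics/s3c.png

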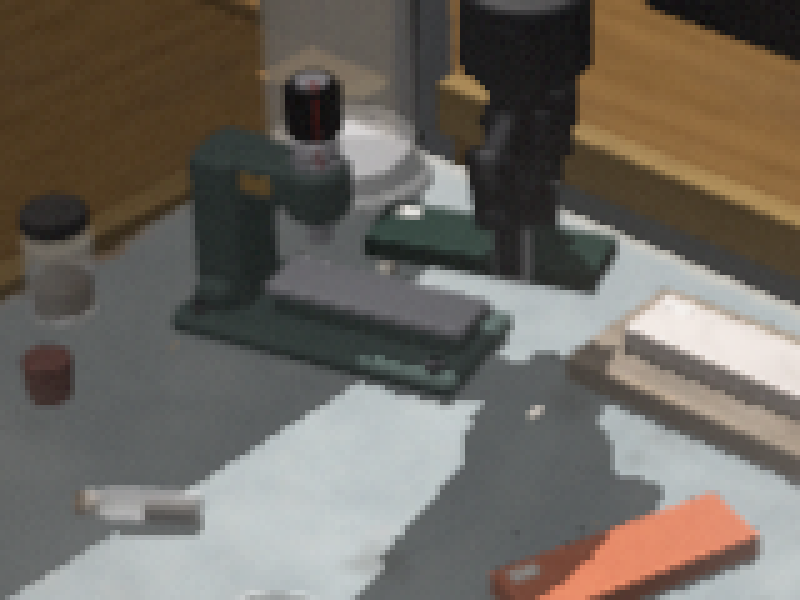

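The scene crop shows the green slab held level at (490,245) in front of the gauge, the marble on the board, and the red slab in its place at bottom right. I lower it and then slide it in.

jog_arm([
  {"translation": [0,0.006,0.035],"dr": [0,0,0.002]},
  {"translation": [0,0,0.035],"dr": [0,0,0]},
  {"translation": [0,0,0.008],"dr": [0,0,0]},
  {"translation": [0,0,0],"dr": [0,0,0]},
])

```text
clock: 19.0
eef_pos: [0.6304, 0.1559, 0.0486]
eef_rot: [-2.603, 1.752, -0.004]
ft_force: [-0.2, -0.3, -2.5]
opening: 0.044
```

```bash
python3 -c "
from h import *
go(.6075,.2073,.0465,-68)"
```

```text
pos [0.6304 0.1559 0.0486] yaw -67.9 q [-0.6   0.61  0.43  1.54 -0.28  1.05 -2.85] shift [-0.1404  0.0047  0.0052] mm 56.0 dr [-0.0031  0.0002  0.0012] F [-0.2 -0.3 -2.5] T [-0.12 -0.04 -0.01] open 0.044 t 19.0
```

jog_arm([
  {"translation": [-0.02,0.005,0.006],"dr": [-0.003,0,0.001]},
  {"translation": [-0.03,0,0],"dr": [0,0,0]},
  {"translation": [0,0,0],"dr": [0,0,0]},
])

```text
clock: 19.3
eef_pos: [0.6207, 0.1758, 0.0469]
eef_rot: [-2.604, 1.756, 0.0]
ft_force: [0.1, 0.6, -2.0]
opening: 0.0438
```

```bash
python3 -c "
from h import *
go(.6075,.2073,.0460,-68)"
```

```text
pos [0.6207 0.1758 0.0469] yaw -68.0 q [-0.63  0.61  0.43  1.55 -0.28  1.05 -2.88] shift [-0.0854  0.0012  0.0022] mm 34.0 dr [-0.0007  0.0005  0.0001] F [ 0.1  0.6 -2. ] T [ 0.05 -0.    0.06] open 0.0438 t 19.3
```

jog_arm([
  {"translation": [-0.03,0.001,0.002],"dr": [0,0,0]},
  {"translation": [-0.03,0,0],"dr": [0,0,0]},
  {"translation": [-0.022,0,0],"dr": [0,0,0]},
  {"translation": [0,0,0],"dr": [0,0,0]},
  {"translation": [0,0,0],"dr": [0,0,0]},
])

```text
clock: 19.8
eef_pos: [0.6067, 0.2113, 0.0471]
eef_rot: [-2.605, 1.75, -0.0]
ft_force: [-1.1, -0.7, -3.2]
opening: 0.044
```

```bash
python3 -c "
from h import *
go(.6075,.2073,.043,-68)"
```

```text
pos [0.6067 0.2113 0.0471] yaw -67.8 q [-0.69  0.6   0.44  1.56 -0.28  1.04 -2.94] shift [0.01   0.0019 0.0102] mm 6.0 dr [-0.0018  0.001   0.0022] F [-1.1 -0.7 -3.2] T [-0.12 -0.04  0.01] open 0.044 t 19.8
```

jog_arm([
  {"translation": [0.008,0.0015,0.004],"dr": [-0.002,0.001,0.002]},
  {"translation": [0,0,0.004],"dr": [0,0,0]},
  {"translation": [0,0,0.003],"dr": [0,0,0]},
  {"translation": [0,0,0],"dr": [0,0,0]},
])

```text
clock: 20.2
eef_pos: [0.6081, 0.2066, 0.0431]
eef_rot: [2.603, -1.759, 0.0]
ft_force: [-0.2, -0.3, -1.9]
opening: 0.044
```

```bash
python3 -c "
from h import *
go(.6075,.2073,.043,-68)"
```

```text
pos [0.6081 0.2066 0.0431] yaw -68.1 q [-0.69  0.61  0.44  1.56 -0.28  1.04 -2.93] shift [-0.0022  0.0007  0.0002] mm 1.0 dr [-0.0001 -0.0002 -0.0011] F [-0.2 -0.3 -1.9] T [0.05 0.05 0.04] open 0.044 t 20.2
```

jog_arm([
  {"translation": [0,0,0.003],"dr": [0,0,0]},
  {"translation": [0,0,0.002],"dr": [0,0,0]},
  {"translation": [0,0,0],"dr": [0,0,0]},
])

```text
clock: 20.5
eef_pos: [0.6083, 0.2063, 0.0432]
eef_rot: [-2.601, 1.759, 0.001]
ft_force: [-0.1, 0.3, -2.7]
opening: 0.0436
```

jog_arm([
  {"translation": [0,0,0.006],"dr": [0,0,0]},
  {"translation": [0,0,0.005],"dr": [0,0,0]},
])

```text
clock: 20.7
eef_pos: [0.6086, 0.2063, 0.0429]
eef_rot: [-2.599, 1.759, 0.002]
ft_force: [-10.4, -1.8, 17.9]
opening: 0.044
```

jog_arm([
  {"translation": [0,0,0],"dr": [0,0,0]},
  {"translation": [0,0,0],"dr": [0,0,0]},
  {"translation": [0,0,0],"dr": [0,0,0]},
  {"translation": [0,0,0],"dr": [0,0,0]},
  {"translation": [0.003,0,-0.03],"dr": [0,0,0]},
  {"translation": [0.005,0,-0.05],"dr": [0,0,0]},
  {"translation": [0.01,0,-0.08],"dr": [0,0,0]},
  {"translation": [0.02,0,-0.1],"dr": [0,0,0]},
  {"translation": [0.02,0,-0.1],"dr": [0,0,0]},
  {"translation": [0,0,0],"dr": [0,0,0]},
], jaw=1)

```text
clock: 21.7
eef_pos: [0.6178, 0.1815, 0.1946]
eef_rot: [-2.599, 1.763, -0.001]
ft_force: [0.9, 0.0, 0.4]
opening: 0.0854
```

```bash
python3 - <<'E'
from h import *
b=shot('scene'); a=shot('top'); C=np.r_[cloud(b).reshape(-1,3),cloud(a).reshape(-1,3)]; D=cloud(a)
print('green z.045-.055',rect(sel(D,(.595,.225),.09,.042,.056)))
print('marble',rect(sel(D,(.6825,.036),.09,.027,.04)),'red',rect(sel(D,(.506,-.018),.1,.009,.02)))
save(b,'s4.png'); cv2.imwrite('pics/s4c.png',cv2.resize(cv2.imread('pics/s4.png')[180:300,200:360],None,fx=5,fy=5,interpolation=3))
go(.682,.0365,.15,92.6)
E
```

```text
green z.045-.055 (array([622.2, 169.8]), 46.0, 17.4, 20.7, np.float64(0.0496), 144)
marble (array([682.1,  36.7]), 140.0, 48.0, 93.1, np.float64(0.0339), 1171) red (array([506.7, -14.1]), 145.1, 90.8, 178.2, np.float64(0.0152), 1165)
pos [0.6153 0.1826 0.1892] yaw -68.2 q [-0.68  0.48  0.49  1.41 -0.23  1.32 -2.94] shift [ 0.4013 -0.0197  0.0974] mm 165.0 dr [-5.0000e-04  5.3000e-03 -1.7866e+00] F [-0.9  0.2 -0.3] T [-0.04 -0.01  0.01] open 0.0851 t 21.8
```

View pics/s4c.png

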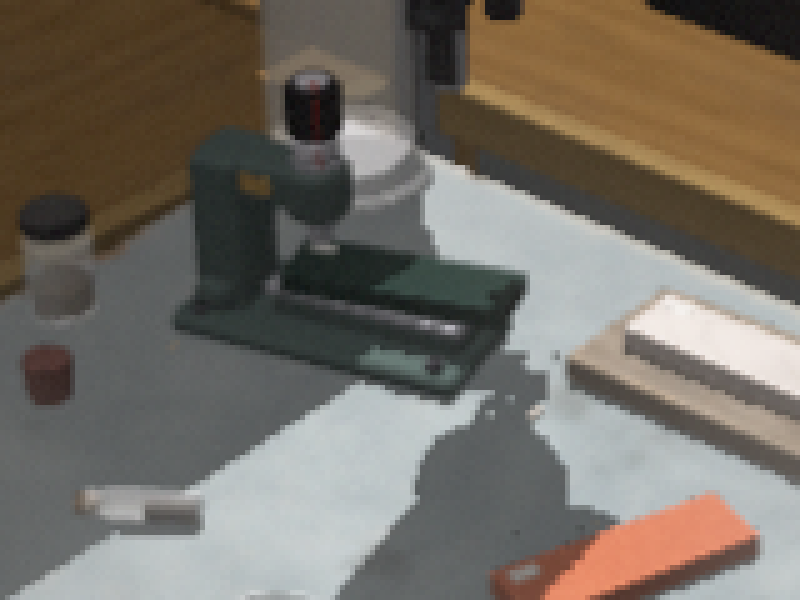

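The crop shows the green slab lying on the gauge table with one end under the spindle at (325,245). I go back for the marble.

jog_arm([
  {"translation": [0.08,0,-0.02],"dr": [0,0,0]},
  {"translation": [0.1,0,-0.02],"dr": [0,0,-0.05]},
  {"translation": [0.08,0,0],"dr": [0,0,-0.0954]},
  {"translation": [0,0,0],"dr": [0,0,-0.0954]},
  {"translation": [0,0,0],"dr": [0,0,-0.0954]},
  {"translation": [0,0,0],"dr": [0,0,-0.0954]},
  {"translation": [0,0,0],"dr": [0,0,-0.0954]},
  {"translation": [0,0,0],"dr": [0,0,-0.0954]},
  {"translation": [0,0,0],"dr": [0,0,-0.0954]},
  {"translation": [0,0,0],"dr": [0,0,-0.0954]},
  {"translation": [0,0,0],"dr": [0,0,-0.0954]},
  {"translation": [0,0,0],"dr": [0,0,-0.0954]},
  {"translation": [0,0,0],"dr": [0,0,-0.0954]},
  {"translation": [0,0,0],"dr": [0,0,-0.0954]},
  {"translation": [0,0,0],"dr": [0,0,-0.0954]},
  {"translation": [0,0,0],"dr": [0,0,-0.0954]},
  {"translation": [0,0,0],"dr": [0,0,-0.0954]},
  {"translation": [0,0,0],"dr": [0,0,-0.0954]},
  {"translation": [0,0,0],"dr": [0,0,-0.0954]},
  {"translation": [0,0,0],"dr": [0,0,0]},
])

```text
clock: 23.8
eef_pos: [0.6399, 0.0912, 0.1713]
eef_rot: [-2.319, -2.066, 0.079]
ft_force: [-0.3, 1.1, 0.2]
opening: 0.0859
```

```bash
python3 -c "
from h import *
go(.6823,.0365,.09,92.6)"
```

```text
pos [0.6399 0.0912 0.1713] yaw 83.4 q [-0.2   0.51  0.01  1.34 -0.01  1.35 -0.3 ] shift [-0.1206  0.133   0.1974] mm 107.0 dr [-0.0387  0.0062 -0.1021] F [-0.3  1.1  0.2] T [-0.01 -0.07 -0.05] open 0.0859 t 23.8
```

jog_arm([
  {"translation": [-0.04,0.045,0.03],"dr": [-0.02,0.003,-0.05]},
  {"translation": [-0.04,0.045,0.05],"dr": [-0.019,0.003,-0.052]},
  {"translation": [-0.035,0.04,0.05],"dr": [0,0,0]},
  {"translation": [0,0,0.05],"dr": [0,0,0]},
  {"translation": [0,0,0],"dr": [0,0,0]},
])

```text
clock: 24.3
eef_pos: [0.6873, 0.044, 0.091]
eef_rot: [-2.182, -2.255, 0.004]
ft_force: [-0.6, -0.2, -1.1]
opening: 0.0855
```

```bash
python3 -c "
from h import *
go(.6823,.0365,.0265,92.6)"
```

```text
pos [0.6873 0.044  0.091 ] yaw 91.9 q [-0.11  0.62 -0.    1.35 -0.    1.17 -0.08] shift [-0.0184 -0.0123  0.1614] mm 65.0 dr [-0.0028 -0.0005 -0.0078] F [-0.6 -0.2 -1.1] T [0.02 0.04 0.01] open 0.0855 t 24.3
```

jog_arm([
  {"translation": [-0.018,-0.012,0.02],"dr": [-0.002,0,-0.007]},
  {"translation": [0,0,0.04],"dr": [0,0,0]},
  {"translation": [0,0,0.06],"dr": [0,0,0]},
  {"translation": [0,0,0.03],"dr": [0,0,0]},
  {"translation": [0,0,0],"dr": [0,0,0]},
])

```text
clock: 24.8
eef_pos: [0.6822, 0.0397, 0.0292]
eef_rot: [-2.18, -2.258, -0.0]
ft_force: [0.5, -0.4, -0.0]
opening: 0.0855
```

```bash
python3 -c "
from h import *
go(.6823,.0365,.0265,92.6)"
```

```text
pos [0.6822 0.0397 0.0292] yaw 92.0 q [-0.1   0.67 -0.    1.42  0.    1.05 -0.07] shift [-0.0079 -0.0001  0.0066] mm 4.0 dr [-0.0011 -0.0013 -0.0065] F [ 0.5 -0.4 -0. ] T [-0.01  0.01  0.03] open 0.0855 t 24.8
```

jog_arm([
  {"translation": [-0.008,0,0.006],"dr": [0,0,-0.006]},
  {"translation": [0,0,0],"dr": [0,0,0]},
])

```text
clock: 25.0
eef_pos: [0.6829, 0.0372, 0.0276]
eef_rot: [-2.169, -2.269, -0.002]
ft_force: [0.3, -0.1, 0.3]
opening: 0.0852
```

jog_arm([
  {"translation": [0,0,0],"dr": [0,0,0]},
  {"translation": [0,0,0],"dr": [0,0,0]},
  {"translation": [0,0,0],"dr": [0,0,0]},
  {"translation": [0,0,0],"dr": [0,0,0]},
  {"translation": [0,0,0],"dr": [0,0,0]},
  {"translation": [0,0,0],"dr": [0,0,0]},
  {"translation": [0,0,-0.02],"dr": [0,0,0]},
  {"translation": [0,0,-0.05],"dr": [0,0,0]},
  {"translation": [0,0,-0.08],"dr": [0,0,0]},
  {"translation": [0,0,-0.08],"dr": [0,0,0]},
  {"translation": [0,0,-0.04],"dr": [0,0,0]},
  {"translation": [0,0,0],"dr": [0,0,0]},
], jaw=-1, force=60)

```text
clock: 26.2
eef_pos: [0.682, 0.0369, 0.1417]
eef_rot: [-2.169, -2.267, 0.001]
ft_force: [1.1, 0.3, -3.7]
opening: 0.0438
```

```bash
python3 - <<'E'
from h import *
w=shot('wrist'); C=cloud(w)
M=R.from_rotvec(w['s']['eef_rot']).as_matrix(); T=(C-w['s']['eef_pos'])@M
t=T[(abs(T[...,1])<.021)&(T[...,0]>-.12)&(T[...,0]<.1)&(T[...,2]>-.02)&(T[...,2]<.02)]
print('x range',np.percentile(t[:,0],[.5,99.5]), 'z', np.polyfit(t[:,0],t[:,2],1))
print('red by wrist',rect(sel(C,(.506,-.018),.1,.009,.02)))
a=shot('top');D=cloud(a); F=a['frame'].astype(int); red=(F[...,0]>F[...,1]*1.6)&(F[...,0]>60)
D[~red]=9; print('red top',rect(sel(D,(.506,-.018),.09,.008,.022)))
go(.506,-.0175,.10,160.4)
E
```

```text
x range [-0.05612226  0.06935381] z [ 0.00705659 -0.00093565]
red by wrist (array([512.8, -19.4]), 126.9, 47.7, 160.4, np.float64(0.0134), 10067)
red top (array([0., 0.]), 0.0, 0.0, 0.0, np.float64(nan), 0)
pos [0.6808 0.0369 0.1386] yaw 92.6 q [-0.1   0.57 -0.    1.32 -0.    1.26 -0.05] shift [-0.1165 -0.4418  0.0994] mm 187.0 dr [-0.0031 -0.004  -0.7538] F [-1.3  0.1 -2.2] T [-0.02 -0.01  0.03] open 0.044 t 26.3
  return _methods._mean(a, axis=axis, dtype=dtype,
  ret = ret.dtype.type(ret / rcount)
```

jog_arm([
  {"translation": [-0.01,-0.04,0],"dr": [0,0,0]},
  {"translation": [-0.02,-0.08,0],"dr": [0,0,0]},
  {"translation": [-0.025,-0.09,0],"dr": [0,0,0]},
  {"translation": [-0.025,-0.09,0],"dr": [0,0,0]},
  {"translation": [-0.02,-0.08,0],"dr": [0,0,0]},
  {"translation": [-0.01,-0.04,0],"dr": [0,0,-0.04]},
  {"translation": [0,-0.01,0],"dr": [0,0,-0.08]},
  {"translation": [0,0,0],"dr": [0,0,-0.09]},
  {"translation": [0,0,0],"dr": [0,0,-0.09]},
  {"translation": [0,0,0],"dr": [0,0,-0.09]},
  {"translation": [0,0,0],"dr": [0,0,-0.09]},
  {"translation": [0,0,0],"dr": [0,0,-0.09]},
  {"translation": [0,0,0],"dr": [0,0,-0.09]},
  {"translation": [0,0,0],"dr": [0,0,-0.05]},
  {"translation": [0,0,0],"dr": [0,0,0]},
])

```text
clock: 27.8
eef_pos: [0.4856, -0.0174, 0.1139]
eef_rot: [-0.561, -3.04, 0.012]
ft_force: [-0.0, -0.4, -3.0]
opening: 0.0438
```

```bash
python3 -c "
from h import *
go(.5063,-.0173,.06,160.4)"
```

```text
pos [ 0.4856 -0.0174  0.1139] yaw 159.1 q [ 0.09  0.23 -0.14  1.86  0.03  1.1   1.15] shift [-0.0547  0.0211  0.1319] mm 58.0 dr [-0.0105 -0.0308 -0.0147] F [-0.  -0.4 -3. ] T [ 0.01 -0.07  0.01] open 0.0438 t 27.8
```

jog_arm([
  {"translation": [-0.02,0.01,0.02],"dr": [-0.005,-0.015,-0.007]},
  {"translation": [-0.025,0.01,0.05],"dr": [-0.005,-0.015,-0.007]},
  {"translation": [-0.01,0,0.05],"dr": [0,0,0]},
  {"translation": [0,0,0],"dr": [0,0,0]},
])

```text
clock: 28.2
eef_pos: [0.506, -0.0178, 0.0604]
eef_rot: [-0.551, -3.088, 0.002]
ft_force: [-0.4, -0.1, -3.5]
opening: 0.0442
```

```bash
python3 -c "
from h import *
w=shot('wrist'); C=cloud(w); print('red',rect(sel(C,(.506,-.018),.1,.008,.019)))
go(.5063,-.0173,.023,160.4)"
```

```text
red (array([442. ,   5.1]), 46.0, 3.8, 70.1, np.float64(0.0131), 952)
pos [ 0.5066 -0.0175  0.0617] yaw 159.8 q [ 0.09  0.31 -0.13  1.9   0.05  0.94  1.15] shift [0.0005 0.0005 0.0968] mm 39.0 dr [-0.0009 -0.0022 -0.0068] F [-1.   0.4 -2.1] T [ 0.03  0.04 -0.02] open 0.044 t 28.25
```

jog_arm([
  {"translation": [0,0,0.04],"dr": [0,-0.002,-0.006]},
  {"translation": [0,0,0.04],"dr": [0,0,0]},
  {"translation": [0,0,0.012],"dr": [0,0,0]},
  {"translation": [0,0,0],"dr": [0,0,0]},
])

```text
clock: 28.65
eef_pos: [0.5075, -0.0173, 0.0269]
eef_rot: [0.544, 3.093, -0.001]
ft_force: [-0.2, -0.3, -2.5]
opening: 0.0437
```

```bash
python3 -c "
from h import *
go(.5063,-.0175,.023,160.4)"
```

```text
pos [ 0.5075 -0.0173  0.0269] yaw 160.1 q [ 0.08  0.36 -0.13  1.93  0.06  0.86  1.14] shift [ 0.0026 -0.0014  0.0098] mm 4.0 dr [-0.0004  0.0011 -0.0038] F [-0.2 -0.3 -2.5] T [ 0.03 -0.03  0.01] open 0.0437 t 28.65
```

jog_arm([
  {"translation": [0.0025,-0.001,0.007],"dr": [0,0,-0.003]},
  {"translation": [0,0,0.006],"dr": [0,0,0]},
  {"translation": [0,0,0.004],"dr": [0,0,0]},
])

```text
clock: 28.95
eef_pos: [0.5081, -0.0173, 0.0263]
eef_rot: [0.538, 3.09, -0.001]
ft_force: [-1.2, -0.3, -0.5]
opening: 0.0439
```

jog_arm([
  {"translation": [0,0,0.006],"dr": [0,0,0]},
  {"translation": [0,0,0.005],"dr": [0,0,0]},
])

```text
clock: 29.15
eef_pos: [0.5083, -0.0173, 0.0262]
eef_rot: [0.538, 3.088, -0.001]
ft_force: [-10.0, -0.4, 15.0]
opening: 0.0438
```

jog_arm([
  {"translation": [0,0,0],"dr": [0,0,0]},
  {"translation": [0,0,0],"dr": [0,0,0]},
  {"translation": [0,0,0],"dr": [0,0,0]},
  {"translation": [0,0,0],"dr": [0,0,0]},
  {"translation": [0,0,-0.02],"dr": [0,0,0]},
  {"translation": [0,0,-0.06],"dr": [0,0,0]},
  {"translation": [0,0,-0.1],"dr": [0,0,0]},
  {"translation": [0,0,-0.1],"dr": [0,0,0]},
  {"translation": [0,0,-0.1],"dr": [0,0,0]},
  {"translation": [0,0,-0.1],"dr": [0,0,0]},
  {"translation": [0,0,0],"dr": [0,0,0]},
], jaw=1)

```text
clock: 30.25
eef_pos: [0.5072, -0.0166, 0.2308]
eef_rot: [0.538, 3.085, 0.001]
ft_force: [0.5, 0.2, -1.0]
opening: 0.0856
```

```bash
python3 - <<'E'
from h import *
w=shot('wrist'); C=cloud(w); print('marble',rect(sel(C,(.506,-.018),.1,.022,.036)), 'red',rect(sel(C,(.506,-.018),.1,.008,.018)))
save(w,'w5.png')
go(.5805,.274,.25,180)
E
```

```text
marble (array([509.1, -17.9]), 140.2, 46.1, 160.1, np.float64(0.0273), 8502) red (array([449.1, -10.2]), 66.4, 33.4, 116.2, np.float64(0.0131), 199)
pos [ 0.5062 -0.0166  0.2282] yaw 160.2 q [ 0.09  0.13 -0.14  1.71  0.02  1.29  1.18] shift [ 0.0707  0.7466 -0.0542] mm 301.0 dr [-1.000e-04  4.700e-03 -2.197e-01] F [ 1.1 -0.4  0.3] T [ 0.04 -0.01  0.  ] open 0.0853 t 30.3
```

View pics/w5.png

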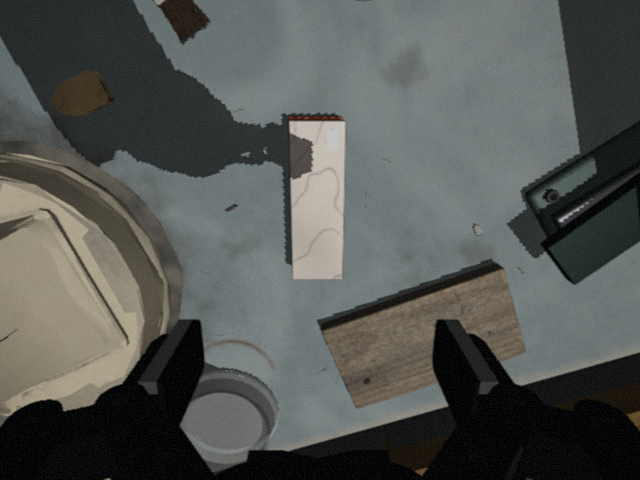

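The wrist view shows the marble squarely on the red slab, with only a thin red edge visible at (317,116). The measured offset is about 3 mm. On to the knob.

jog_arm([
  {"translation": [0.006,0.05,-0.01],"dr": [0,0,-0.03]},
  {"translation": [0.006,0.11,-0.01],"dr": [0,0,0]},
  {"translation": [0.006,0.12,-0.01],"dr": [0,0,0]},
  {"translation": [0.006,0.12,-0.01],"dr": [0,0,0]},
  {"translation": [0.006,0.12,-0.01],"dr": [0,0,0]},
  {"translation": [0.006,0.12,0],"dr": [0,0,0]},
  {"translation": [0.006,0.1,0],"dr": [0,0,0]},
  {"translation": [0,0.04,0],"dr": [0,0,-0.05]},
  {"translation": [0,0,0],"dr": [0,0,-0.0954]},
  {"translation": [0,0,0],"dr": [0,0,-0.0954]},
  {"translation": [0,0,0],"dr": [0,0,-0.0954]},
  {"translation": [0,0,0],"dr": [0,0,-0.0954]},
  {"translation": [0,0,0],"dr": [0,0,-0.0954]},
  {"translation": [0,0,0],"dr": [0,0,-0.0954]},
  {"translation": [0,0,0],"dr": [0,0,-0.0954]},
  {"translation": [0,0,0],"dr": [0,0,-0.0954]},
  {"translation": [0,0,0],"dr": [0,0,-0.0954]},
  {"translation": [0,0,0],"dr": [0,0,0]},
])

```text
clock: 32.1
eef_pos: [0.5671, 0.3158, 0.2236]
eef_rot: [1.679, -2.619, -0.022]
ft_force: [-0.0, 0.2, 0.3]
opening: 0.0853
```

```bash
python3 -c "
from h import *
go(.5805,.2741,.22,250)
w=shot('wrist'); C=cloud(w); print('knob',rect(sel(C,(.58,.274),.03,.158,.175)))"
```

```text
pos [0.5671 0.3158 0.2236] yaw -114.6 q [-0.19  0.53 -0.56  1.26  0.25  1.45  1.99] shift [ 0.0806 -0.0743  0.0084] mm 44.0 dr [ 0.0185 -0.0106 -0.0518] F [-0.   0.2  0.3] T [0.04 0.   0.  ] open 0.0853 t 32.1
knob (array([580.8, 274.5]), 33.3, 33.0, 33.9, np.float64(0.1662), 3380)
```

Knob axis confirmed at (0.5807, 0.2743) by both cameras.

jog_arm([
  {"translation": [0.04,-0.037,0],"dr": [0.0185,-0.0106,-0.05]},
  {"translation": [0.04,-0.037,0],"dr": [0,0,0]},
  {"translation": [0,0,0],"dr": [0,0,0]},
  {"translation": [0,0,0],"dr": [0,0,0]},
])

```text
clock: 32.55
eef_pos: [0.5799, 0.2769, 0.2207]
eef_rot: [1.78, -2.585, -0.004]
ft_force: [0.2, 0.0, 0.6]
opening: 0.0852
```

```bash
python3 -c "
from h import *
go(.5807,.2743,.145,250)"
```

```text
pos [0.5799 0.2769 0.2207] yaw -110.9 q [-0.11  0.49 -0.56  1.32  0.26  1.4   2.11] shift [ 0.0051 -0.005   0.1893] mm 76.0 dr [ 0.0025 -0.0006 -0.0102] F [0.2 0.  0.6] T [ 0.07  0.   -0.03] open 0.0852 t 32.55
```

jog_arm([
  {"translation": [0.005,-0.005,0.03],"dr": [0.002,0,0]},
  {"translation": [0,0,0.05],"dr": [0,0,0]},
  {"translation": [0,0,0.06],"dr": [0,0,0]},
  {"translation": [0,0,0.04],"dr": [0,0,0]},
  {"translation": [0,0,0],"dr": [0,0,0]},
])

```text
clock: 33.05
eef_pos: [0.5783, 0.2786, 0.143]
eef_rot: [1.778, -2.588, -0.004]
ft_force: [-0.0, -0.6, 0.3]
opening: 0.0857
```

```bash
python3 -c "
from h import *
go(.5807,.2743,.145,250)"
```

```text
pos [0.5783 0.2786 0.143 ] yaw -111.0 q [-0.12  0.54 -0.55  1.43  0.28  1.25  2.08] shift [ 0.0079 -0.0094 -0.0051] mm 5.0 dr [ 0.0018 -0.0001 -0.0115] F [-0.  -0.6  0.3] T [-0.02 -0.01 -0.01] open 0.0857 t 33.05
```

jog_arm([
  {"translation": [0.008,-0.0095,-0.005],"dr": [0.002,0,0]},
  {"translation": [0,0,0],"dr": [0,0,0]},
])

```text
clock: 33.25
eef_pos: [0.5802, 0.2751, 0.1449]
eef_rot: [1.779, -2.589, -0.0]
ft_force: [0.6, 0.3, -0.3]
opening: 0.0854
```

```bash
python3 -c "
from h import *
go(.5807,.2743,.145,250)"
```

```text
pos [0.5802 0.2751 0.1449] yaw -111.0 q [-0.11  0.54 -0.55  1.43  0.29  1.26  2.09] shift [ 0.0014 -0.002  -0.0002] mm 1.0 dr [ 0.0003 -0.0002 -0.011 ] F [ 0.6  0.3 -0.3] T [-0.02  0.02 -0.01] open 0.0854 t 33.25
```

jog_arm([
  {"translation": [0,0,0],"dr": [0,0,0]},
  {"translation": [0,0,0],"dr": [0,0,0]},
  {"translation": [0,0,0],"dr": [0,0,0]},
  {"translation": [0,0,0],"dr": [0,0,0]},
  {"translation": [0,0,0],"dr": [0,0,0]},
  {"translation": [0,0,0],"dr": [0,0,0]},
  {"translation": [0,0,0],"dr": [0,0,0]},
  {"translation": [0,0,0],"dr": [0,0,0.03]},
  {"translation": [0,0,0],"dr": [0,0,0.05]},
  {"translation": [0,0,0],"dr": [0,0,0.05]},
  {"translation": [0,0,0],"dr": [0,0,0.05]},
  {"translation": [0,0,0],"dr": [0,0,0.05]},
], jaw=-1, force=50)

```text
clock: 34.45
eef_pos: [0.5819, 0.2757, 0.1482]
eef_rot: [-1.266, 2.87, -0.0]
ft_force: [0.4, -1.4, 0.5]
opening: 0.0302
```

```bash
python3 -c "
from h import *
go(.5807,.2743,.145,230)"
```

```text
pos [0.5819 0.2757 0.1482] yaw -132.4 q [-0.16  0.52 -0.48  1.43  0.25  1.25  1.74] shift [ 0.0047 -0.0002  0.0079] mm 4.0 dr [-0.0014  0.0029 -0.0266] F [ 0.4 -1.4  0.5] T [-0.13 -0.03  0.13] open 0.0302 t 34.45
```

jog_arm([
  {"translation": [0.001,0,0.002],"dr": [0,0,0.05]},
  {"translation": [0.001,0,0.002],"dr": [0,0,0.05]},
  {"translation": [0.001,0,0.002],"dr": [0,0,0.05]},
  {"translation": [0,0,0.001],"dr": [0,0,0.05]},
  {"translation": [0,0,0],"dr": [0,0,0.05]},
  {"translation": [0,0,0],"dr": [0,0,0.05]},
  {"translation": [0,0,0],"dr": [0,0,0.05]},
  {"translation": [0,0,0],"dr": [0,0,0.05]},
])

```text
clock: 35.25
eef_pos: [0.5824, 0.2748, 0.1482]
eef_rot: [-0.277, 3.12, 0.002]
ft_force: [-0.1, -0.3, 1.1]
opening: 0.0304
```

```bash
python3 -c "
from h import *
go(.5807,.2743,.147,200)"
```

```text
pos [0.5824 0.2748 0.1482] yaw -169.9 q [-0.24  0.5  -0.36  1.44  0.18  1.23  1.13] shift [ 0.0045 -0.0004  0.0029] mm 2.0 dr [-0.0004  0.0059 -0.1094] F [-0.1 -0.3  1.1] T [-0.24  0.06  0.2 ] open 0.0304 t 35.25
```

jog_arm([
  {"translation": [0.002,0,0.001],"dr": [0,0.003,0.05]},
  {"translation": [0.002,0,0.001],"dr": [0,0.003,0.05]},
  {"translation": [0,0,0],"dr": [0,0,0.05]},
  {"translation": [0,0,0],"dr": [0,0,0.05]},
  {"translation": [0,0,0],"dr": [0,0,0.05]},
  {"translation": [0,0,0],"dr": [0,0,0.05]},
  {"translation": [0,0,0],"dr": [0,0,0.05]},
])

```text
clock: 35.95
eef_pos: [0.5823, 0.2738, 0.1482]
eef_rot: [0.615, 3.078, 0.0]
ft_force: [-1.0, -1.0, 0.1]
opening: 0.0306
```

```bash
python3 -c "
from h import *
go(.5807,.2743,.147,160)"
```

```text
pos [0.5823 0.2738 0.1482] yaw 157.4 q [-0.31  0.49 -0.25  1.43  0.13  1.23  0.6 ] shift [ 0.0042 -0.0004  0.0029] mm 2.0 dr [ 0.0003  0.0018 -0.0291] F [-1.  -1.   0.1] T [-0.21  0.13  0.1 ] open 0.0306 t 35.95
```

jog_arm([
  {"translation": [0.002,0,0.001],"dr": [0,0.002,0.04]},
  {"translation": [0.002,0,0],"dr": [0,0,0.04]},
  {"translation": [0,0,0],"dr": [0,0,0.04]},
])

```text
clock: 36.25
eef_pos: [0.5821, 0.2734, 0.1482]
eef_rot: [0.916, 3.003, 0.0]
ft_force: [-1.4, 0.2, 0.3]
opening: 0.0305
```

```bash
cat > k.py <<'E'
from h import *
s=robot.sense(); T0=s['torque']; t=[]
for i in range(3): read_camera('scene'); t.append(robot.sense()['torque'][2])
s=robot.sense(); M=R.from_rotvec(s['eef_rot']).as_matrix()
print('Tz',T0[2].round(3),np.round(t,3),'yaw',np.degrees(np.arctan2(M[1,0],M[0,0])).round(1),s['eef_pos'].round(4),'q7',s['q'][6].round(2),'eff',s['effort'][6].round(3),s['clock'])
E
python3 k.py
```

```text
Tz 0.082 [-0.004 -0.171 -0.12 ] yaw 146.3 [0.5821 0.2735 0.1482] q7 0.42 eff -0.388 36.4
```

jog_arm([
  {"translation": [0.001,0,0],"dr": [0,0,0.04]},
  {"translation": [0,0,0],"dr": [0,0,0.04]},
  {"translation": [0,0,0],"dr": [0,0,0.04]},
  {"translation": [0,0,0],"dr": [0,0,0.04]},
])

```text
clock: 36.8
eef_pos: [0.5819, 0.2731, 0.1481]
eef_rot: [1.278, 2.867, -0.001]
ft_force: [-0.3, -1.8, 0.7]
opening: 0.0305
```

```bash
sed -i 's/range(3)/range(0)/' k.py; python3 k.py
```

```text
Tz 0.19 [] yaw 132.0 [0.5819 0.2731 0.1481] q7 0.18 eff 1.102 36.8
```

jog_arm([
  {"translation": [0.001,0,0],"dr": [0,0,0.04]},
  {"translation": [0,0,0],"dr": [0,0,0.04]},
])

```text
clock: 37.0
eef_pos: [0.5817, 0.273, 0.1482]
eef_rot: [1.456, 2.781, -0.001]
ft_force: [-0.9, 0.0, -0.0]
opening: 0.0302
```

```bash
python3 k.py
```

```text
Tz 0.125 [] yaw 124.7 [0.5817 0.273  0.1482] q7 0.07 eff 1.091 37.0
```

jog_arm([
  {"translation": [0.001,0,0],"dr": [0,0,0.04]},
  {"translation": [0,0,0],"dr": [0,0,0.04]},
])

```text
clock: 37.2
eef_pos: [0.5815, 0.2729, 0.1482]
eef_rot: [1.628, 2.683, -0.002]
ft_force: [-0.9, -0.4, 0.4]
opening: 0.0303
```

```bash
python3 k.py
```

```text
Tz 0.14 [] yaw 117.5 [0.5815 0.2729 0.1482] q7 -0.05 eff 1.09 37.2
```

jog_arm([
  {"translation": [0.001,0,0],"dr": [0,0,0.04]},
  {"translation": [0,0,0],"dr": [0,0,0.04]},
])

```text
clock: 37.4
eef_pos: [0.5813, 0.2728, 0.1481]
eef_rot: [1.794, 2.574, -0.003]
ft_force: [-0.4, -1.0, 1.0]
opening: 0.0304
```

```bash
python3 - <<'E'
exec(open('k.py').read())
b=read_camera('scene'); save(b,'s6.png'); cv2.imwrite('pics/s6c.png',cv2.resize(cv2.imread('pics/s6.png')[185:245,235:315],None,fx=9,fy=9,interpolation=3))
E
```

```text
Tz 0.148 [] yaw 110.2 [0.5813 0.2728 0.1481] q7 -0.17 eff 1.09 37.4
```

View pics/s6c.png

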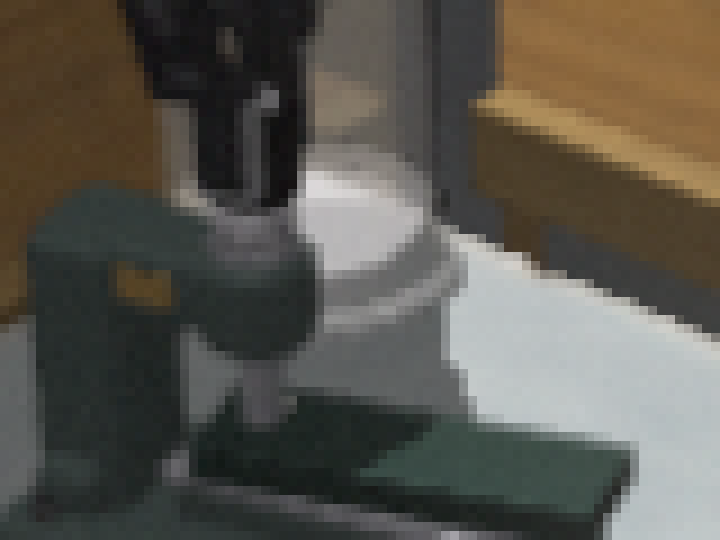

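The crop shows the spindle tip just above the green slab at (265,415). The q7 effort sits at a steady 1.09 while turning freely, which makes a clean signal for the contact. Smaller steps from here.

jog_arm([
  {"translation": [0,0,0],"dr": [0,0,0.04]},
  {"translation": [0,0,0],"dr": [0,0,0.04]},
])

```text
clock: 37.65
eef_pos: [0.5811, 0.2728, 0.1482]
eef_rot: [1.953, 2.456, -0.003]
ft_force: [-0.4, -0.9, 0.3]
opening: 0.0298
```

```bash
python3 k.py
```

```text
Tz 0.167 [] yaw 103.0 [0.5811 0.2728 0.1482] q7 -0.29 eff 1.031 37.65
```

jog_arm([
  {"translation": [0,0,0],"dr": [0,0,0.04]},
  {"translation": [0,0,0],"dr": [0,0,0.04]},
])

```text
clock: 37.85
eef_pos: [0.5809, 0.2727, 0.1482]
eef_rot: [2.102, 2.33, -0.003]
ft_force: [0.6, -1.6, 0.7]
opening: 0.0302
```

```bash
python3 k.py
```

```text
Tz 0.198 [] yaw 95.9 [0.5809 0.2727 0.1482] q7 -0.41 eff 1.047 37.85
```

jog_arm([
  {"translation": [0,0,0],"dr": [0,0,0.04]},
  {"translation": [0,0,0],"dr": [0,0,0.04]},
])

```text
clock: 38.05
eef_pos: [0.5807, 0.2727, 0.1482]
eef_rot: [2.242, 2.196, -0.004]
ft_force: [-0.4, -0.8, 0.2]
opening: 0.0303
```

```bash
python3 k.py
```

```text
Tz 0.271 [] yaw 88.8 [0.5807 0.2727 0.1482] q7 -0.52 eff 0.93 38.05
```

jog_arm([
  {"translation": [0,0,0],"dr": [0,0,0.04]},
])

```text
clock: 38.15
eef_pos: [0.5805, 0.2728, 0.1482]
eef_rot: [2.309, 2.126, -0.004]
ft_force: [-1.3, -1.4, -0.2]
opening: 0.0304
```

```bash
python3 k.py
```

```text
Tz 0.306 [] yaw 85.3 [0.5805 0.2728 0.1482] q7 -0.58 eff 0.932 38.15
```

Torque has reached 0.27 to 0.31 N m and the effort has settled at a new level, so the clutch has just begun to slip. I add a small margin and let go.

jog_arm([
  {"translation": [0,0,0],"dr": [0,0,0.04]},
  {"translation": [0,0,0],"dr": [0,0,0.04]},
  {"translation": [0,0,0],"dr": [0,0,0.04]},
])

```text
clock: 38.45
eef_pos: [0.5802, 0.2728, 0.1482]
eef_rot: [2.495, 1.903, -0.004]
ft_force: [-0.1, -0.9, 1.4]
opening: 0.03
```

```bash
python3 k.py
```

```text
Tz 0.295 [] yaw 74.7 [0.5802 0.2728 0.1482] q7 -0.76 eff 0.933 38.45
```

jog_arm([
  {"translation": [0,0,0],"dr": [0,0,0]},
  {"translation": [0,0,0],"dr": [0,0,0]},
  {"translation": [0,0,0],"dr": [0,0,0]},
  {"translation": [0,0,0],"dr": [0,0,0]},
  {"translation": [0,0,0],"dr": [0,0,0]},
  {"translation": [0,0,-0.02],"dr": [0,0,0]},
  {"translation": [0,0,-0.04],"dr": [0,0,0]},
  {"translation": [0,0,-0.08],"dr": [0,0,0]},
  {"translation": [0,0,-0.1],"dr": [0,0,0]},
  {"translation": [0,0,-0.1],"dr": [0,0,0]},
  {"translation": [0,0,0],"dr": [0,0,0]},
], jaw=1)

```text
clock: 39.55
eef_pos: [0.5794, 0.2735, 0.2909]
eef_rot: [2.484, 1.919, -0.006]
ft_force: [0.5, 0.1, 1.1]
opening: 0.0853
```

```bash
python3 - <<'E'
exec(open('k.py').read())
b=read_camera('scene'); save(b,'s7.png'); cv2.imwrite('pics/s7c.png',cv2.resize(cv2.imread('pics/s7.png')[180:300,200:360],None,fx=5,fy=5,interpolation=3))
E
```

```text
Tz -0.003 [] yaw 75.4 [0.5794 0.2735 0.2909] q7 -0.74 eff -0.004 39.55
```

View pics/s7c.png

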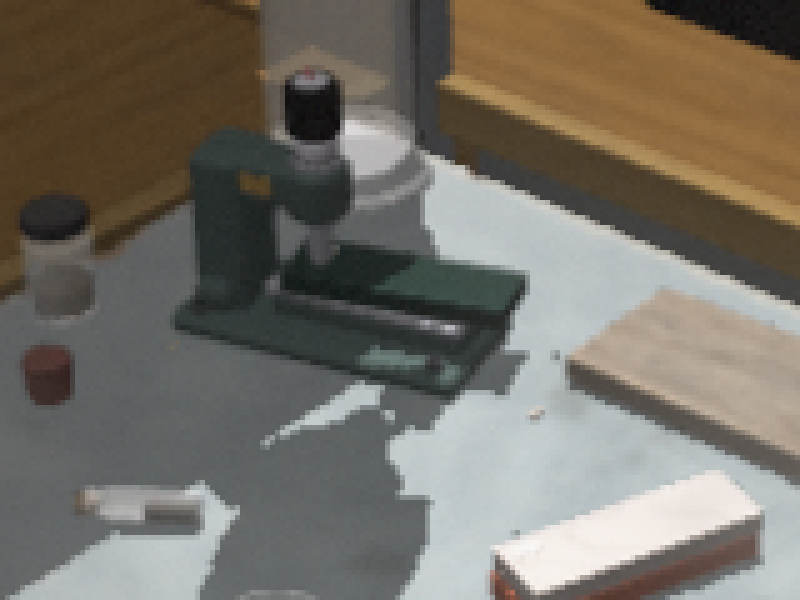

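The crop shows the spindle tip down on the green slab at (322,258), the knob turned and released, and the marble on the red slab at bottom right. One last depth check, then I hand in.

```bash
python3 - <<'E' 2>/dev/null
from h import *
b=shot('scene'); C=cloud(b); t=sel(C,(.597,.222),.05,.040,.056)
A=np.c_[t[:,0]-.6,t[:,1]-.22,np.ones(len(t))]; print('green plane (slopes, z)',np.linalg.lstsq(A,t[:,2],rcond=None)[0].round(3),len(t))
print('marble',rect(sel(C,(.506,-.018),.1,.023,.04)))
s=robot.sense(); print(s['eef_pos'],s['qd'].round(3).max()); print(finish_job())
E
```

```text
green plane (slopes, z) [0.048 0.023 0.047] 335
marble (array([508.3, -19.1]), 142.0, 52.7, 160.4, np.float64(0.0275), 611)
[0.57796973 0.27284957 0.28531549] 0.059
the job is handed in; nothing more can be done
None
```

The job is handed in; `finish_job` gives no verdict, so these are my own last checks.

**What I did:** I rested the marble slab on the board and laid the green slab on the gauge table, about 6° off the table's axis. One end reaches some 20 mm past the spindle. The marble went back on the red slab. I then turned the clutch knob clockwise about 3.04 rad, stopped, let go and lifted clear. It took about 40 s of the 72 s.

**Last checks:**
- **Clutch:** the torque rose from about 0.14 to about 0.29 N m and stayed there over the last turn. I put the slip at about 0.3 rad, judged from torque and joint effort. I did not measure it from the red lines.
- **Spindle:** the last picture shows its tip on the green slab. The force on the table was not measured; I inferred it from the clutch torque.
- **Green slab:** its top is at 47 mm, against 48 mm expected. A rough depth fit gave slopes of 0.048 and 0.023, so about 0.05 rad of tilt, near the 0.06 limit. I take most of that to be noise, because the fit used 335 mixed-edge points, but I did not confirm it.
- **Marble slab:** about 3 mm off the red slab's centre, at the same yaw within about 0.5°, with its top at 27.5 mm.
- **Other things on the bench:** no arm contact with them was seen. I did not re-measure their positions at the end.

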